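Nip an album in the press with its fold-away crank grip

ROBOT

A 7-joint arm with a two-finger parallel gripper is mounted at the origin on the work surface. World frame = base frame: x ahead of the robot, y to its left, z up, the work surface at z = 0. Lengths are in m, angles in degrees, forces in N, time in s.
With the tool pointing down it reaches from about 0.4 to 0.85 m from the base axis. Payload 10.4 kg.
Tool frame: the origin (TCP) lies midway between the tips of the shut fingers; the grasp point (between the pads) lies 19 mm behind it; z points along the fingers, y is the direction in which the jaws open and shut (so a half turn about z gives the same grasp; the last joint's range is limited). The gripper opens to 87 mm and grips with 3 to 60 N. Pads are 19 mm wide; open, the fingers measure 117 mm over their backs; the gripper's body (75 mm by 190 mm) begins 51 mm behind the grasp point.
Start: joints at [-76.925, 19.034, -3.707, 83.658, 1.238, 77.344, -5.071], TCP at [0.155, 0.605, 0.223] pointing down, gripper open.
Joint ranges: [-148.97, 148.97], [-28.65, 121.19], [-84.17, 76.75], [9.2, 138.47], [-72.65, 252.65], [3.7, 117.97], [-149.18, 149.18]. Speed limits (degrees/s): [127.2, 127.2, 159.86, 159.86, 180, 180, 180].

INTERFACE

Orientations are given as a 3x3 rotation matrix whose columns are the frame's x, y, z axes.
In Python, from workcell import manip gives the robot as it stands.
- The arm moves only by the tool apply_moves, never from a script. Its argument "steps" is one flat list of numbers, 7 for each row, row after row: the turn, a rotation vector about the tool's x, y, z in degrees, then the shift along the tool's x, y, z in cm, then the opening, from -1 (shut) to 1 (fully open). In form: [ax, ay, az, x, y, z, jaw, ax, ay, az, x, y, z, jaw, ...]. A call has 1 to 20 rows; each row shifts and turns the pose as measured when the row begins, along the tool's axes as they then stand; what a row does not reach is not made up. A row lasts 1/12 s, in which the tool goes at most 41.7 mm and 7.16 degrees, less where a joint would pass 70% of its speed; a pose out of reach is approached as far as the arm can. A call is refused whole if a number of a shift passes 4.17 or a number of a turn 7.16, either way. A call with a gripper value outside its range is refused whole. The fingers move at their own pace and stop on an object; the grip force is fixed at half the most. Time passes only in rows, so rows that do not move let the fingers close. It gives the time, the measured TCP pose, the force and the opening at its end, in the units of the state.
- manip.read_state(): the state, without advancing time (a new reading comes with each control period).
- manip.camera(name): name is "scene" or "top" or "wrist"; returns a dict with "image" (384x512x3 uint8, blue, green, red), "camera_matrix" (3x3 intrinsics, pixels), "rvec" (rotation vector, rad) and "tvec" (3), from world to camera coordinates, as OpenCV has them. Camera axes: x right, y down, z forward; pixel columns grow to the right and rows downward; lengths in m; the calibration is good to about 2 mm. A picture is of the moment at which its call begins. There is no depth.
- manip.sign_off(): hands the job in, once; it reports no verdict.
The state is a dict: "time": time; "q": joint angles; "qvel": joint speeds; "joint_efforts": joint torques, N m; "tool_pos": TCP position; "orientation": TCP orientation; "force": force on the tool from outside, world axes, zero at the start; "wrist_torque": the same for the moment, N m; "opening": finger opening in m.
Only numpy, scipy, OpenCV 4.12 (cv2) and the standard library are available. Lean on these libraries where they do the work, as an engineer would, in place of code of your own. Each camera call takes 0.05 s, during which the arm holds its last target.

TASK

The finished painting album is lying in the bench press: swing the handwheel's folded grip fully upright, then crank the wheel by it clockwise (seen from above) until the platen nips the album firmly by feel, without overtightening and crushing the leaves. Then let go, fold the grip flat into the wheel again, and leave the album nipped and everything else on the table where it is.

Things in the scene. Friction and masses are not known exactly. Their poses are not given: they have to be found in the camera images.
- press: Bench press bolted to the table: grey base 260 (x) x 340 (y) x 24 mm with a steel bed 30 mm above the table, a column at each side (y), and a bridge along y, its top 160 mm above the table at the columns. Origin at the centre of the base's underside, on the wheel's axis; the fronts of base and album look to -x.
- hub (a point): Point on the vertical axis of the press's handwheel, level with the grip's pivot; it goes down with the wheel. x points out along the wheel's radius to the pivot, z up. The wheel is an aluminium disc 204 mm across: the top of its flat web lies 16 mm below this point, the top of its rim (86 to 102 mm from the axis) 10 mm below it.
- wheel (a joint): Turn of the handwheel, grows clockwise seen from above; wheel, screw and platen go down 24 mm a turn. The screw locks itself: the wheel stays where it is left. Pushing the upright grip along its circle takes 5 to 6 N while the platen hangs free; after it meets the album the push rises by about 2 N for each 0.25 rad of turn. It ends at 8.6.
- grip_pivot (a point): The pivot pin of the fold-away grip, 80 mm from the wheel's axis in a small steel fork (26 mm wide along the pin, reaching 9 mm above it). The pin is level and tangential: along the y of hub.
- grip_mid (a point): Point on the centre line of the grip, 50 mm from its pivot; x points along the grip back to the pivot. Folded, it lies 30 mm from the wheel's axis; upright, 50 mm above the pivot. The grip is a black plastic cylinder 22 mm thick, 15 to 79 mm from the pivot, that spins freely on its spindle, so a hand need not turn with it. Folded, it lies level on the wheel, pointing to the hub, 5 mm clear of the web.
- grip (a joint): Fold angle of the grip: 0 folded flat, grows as its free end swings up and outwards, 1.57 upright against its stop. It stays where it is left; swinging it takes about 2 N at 50 mm from the pivot.
- platen: Steel pressing plate 190 x 220 x 16 mm on the screw's foot; origin at the centre of its underside, z up. Firmly nipped means about 6 N more push at the grip than the free turning took (3.5 to 8 N more is good: it puts 75 to 165 N on the album); at 10 N more the leaves are crushed.
- album: Blue-covered folding album, 240 x 170 mm, lying on the press's bed under the platen; origin at the centre of its underside. Its thickness differs, 20 to 30 mm, and is not measured: the platen may meet it anywhere from a quarter of a turn to 1.1 turns after the start. Its leaves are springy.
- bowl_mid (a point): Not for use: white porcelain bowl, 116 mm across, 55 mm high; the point lies at its centre.
- ink_mid (a point): Not for use: black ink bottle with a white cap, 68 mm across, 165 mm high, standing; the point lies half-way up.
- weight0_mid (a point): Not for use: dark wooden paperweight bar, 210 x 28 x 22 mm, lying on the table in front of the press, its length along y; the point lies at its centre.
- weight1_mid (a point): Not for use: second, equal paperweight bar, lying beside the press, its length along y; the point lies at its centre.

How it is judged (in metres and radians):
On the way, in this order (a step that is already met when the one before it is completed fails the run):
1. the grip is swung upright (past 1.4 rad) with the platen still hanging (not yet lowered by 5 mm) (value of joint grip above 1.4 rad and distance of platen from where it was at the start of the episode below 0.005 m), for 0.2 s.
2. with the grip out (past 1.1 rad), the platen presses the album with more than 70 N (contact force between platen and album above 70 N and value of joint grip above 1.1 rad), for 0.2 s.
At the end, for the whole second after the job is handed in: The platen is left pressing the album with 70 to 185 N, the grip is folded to within 0.15 rad of flat, and wheel, platen and grip are at rest (contact force between platen and album between 70 and 185 N and value of joint grip below 0.15 rad and velocity of joint grip between -0.1 and 0.1 rad/s and linear speed of platen below 0.002 m/s); the robot touches nothing.
It fails at once if the platen presses the album with more than 215 N (leaves crushed) (contact force between platen and album above 215 N).
It fails at once if the bowl, the ink bottle or a paperweight is shifted by more than 40 mm (distance of any of bowl_mid, ink_mid, weight0_mid, weight1_mid from where it was at the start of the episode above 0.04 m).
It also fails if it takes over 72 s, if anything falls off the work surface, if the arm or the gripper's body presses on something with over 40 N, if the wrist force passes 120 N, or if a joint passes its speed limit or range.

## Working session

There is one attempt and no reset: what is moved stays moved. The work goes in short steps, Python scripts to look and compute and a tool call to move; the robot and the scene stay as the last step left them, time stands still between calls to the robot, and variables do not carry over. Pictures are saved under pics/ and viewed, and the job is handed in when it is done.

Besides the shell and the picture viewer there is one more tool, called after "Request:" in YAML: its name, and indented under it one key for each argument. apply_moves: Moves the arm, as the interface text tells. Its arguments: {"type":"object","properties":{"steps":{"type":"array","items":{"type":"number"}}},"required":["steps"]}

```bash
mkdir -p pics; ls; python3 - <<'E'
from workcell import manip
import cv2
for n in ("scene","top","wrist"):
    c=manip.camera(n); cv2.imwrite(f"pics/{n}0.png",c["image"])
    print(n,c["camera_matrix"].tolist(),c["rvec"],c["tvec"])
print(manip.read_state())
E
```

```text
pics
scene [[459.4910483660808, 0.0, 249.6717665655148], [0.0, 459.4910483660808, 194.29455916180044], [0.0, 0.0, 1.0]] [ 0.77526464  2.87519946 -0.59371652] [ 0.51314002 -0.21385845  1.4188071 ]
top [[379.15569198951937, 0.0, 251.5427674994825], [0.0, 379.15569198951937, 188.93589714677358], [0.0, 0.0, 1.0]] [ 2.13115038 -2.15077004  0.11059696] [0.04440488 0.61952752 0.98947003]
wrist [[282.392210184063, 0.0, 255.9880032220669], [0.0, 282.392210184063, 189.95194841699845], [0.0, 0.0, 1.0]] [-2.31772222 -1.79895303 -0.22647434] [-0.62490114 -0.02951791  0.38905778]
{'time': 0.15, 'q': array([-76.92636089,  19.06388021,  -3.70843657,  83.69355909,
         1.23816144,  77.34588396,  -5.07006221]), 'qvel': array([-0.01419684, -0.20242802,  0.00504528, -0.19450086, -0.00213231,
        0.07574236, -0.01918669]), 'joint_efforts': array([ 4.65455432e-04, -6.23632550e+01,  2.45309685e-02, -3.90144682e+01,
       -6.13606721e-02,  3.73280724e-02,  6.78144465e-05]), 'tool_pos': array([0.1550144 , 0.60516194, 0.22194596]), 'orientation': array([[-9.68732669e-01,  2.48106762e-01, -2.25571677e-04],
       [ 2.48106860e-01,  9.68732063e-01, -1.08420811e-03],
       [-5.04808465e-05, -1.10627369e-03, -9.99999387e-01]]), 'force': array([-0.54192337,  0.25557967,  0.83996894]), 'wrist_torque': array([-0.02220636, -0.01600887, -0.01657784]), 'opening': 0.08680150645922378}
```

View pics/scene0.png

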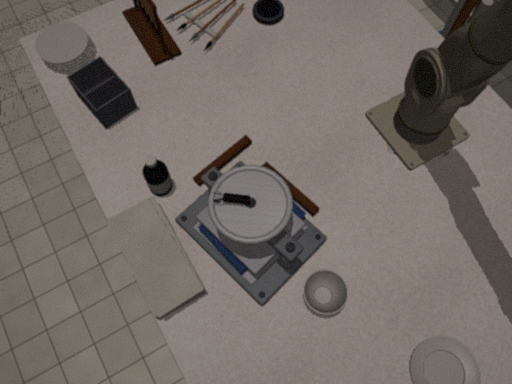

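View pics/top0.png

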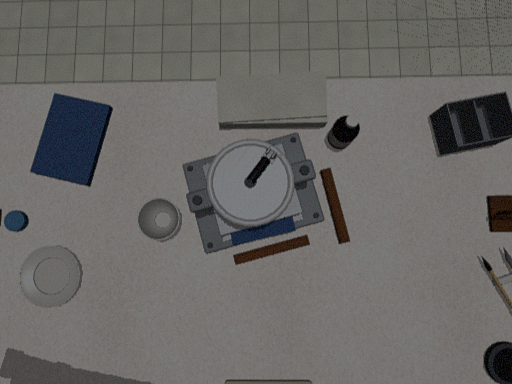

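View pics/wrist0.png

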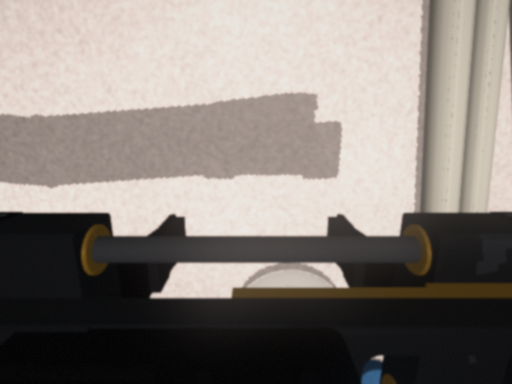

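```bash
cat > h.py <<'E'
import numpy as np, cv2
from workcell import manip
def P(c):
    R=cv2.Rodrigues(np.array(c["rvec"]))[0]; return np.array(c["camera_matrix"]),R,np.array(c["tvec"]).reshape(3)
def ray(c,u,v,z):
    K,R,t=P(c); C=-R.T@t; d=R.T@np.linalg.solve(K,[u,v,1.]); return C+d*(z-C[2])/d[2]
def proj(c,X):
    K,R,t=P(c); p=K@(R@np.array(X)+t); return p[:2]/p[2]
def tri(obs):
    A=[];b=[]
    for c,u,v in obs:
        K,R,t=P(c); C=-R.T@t; d=R.T@np.linalg.solve(K,[u,v,1.]); d/=np.linalg.norm(d)
        M=np.eye(3)-np.outer(d,d); A.append(M); b.append(M@C)
    x,r,_,_=np.linalg.lstsq(np.vstack(A),np.hstack(b),rcond=None); return x,r
def crop(n,u0,v0,u1,v1,k,f):
    c=manip.camera(n); im=c["image"][v0:v1,u0:u1]
    cv2.imwrite("pics/"+f,cv2.convertScaleAbs(cv2.resize(im,None,fx=k,fy=k,interpolation=cv2.INTER_CUBIC),alpha=1.3)); return c
E
python3 - <<'E'
from h import *
crop("top",180,120,330,240,5,"t1.png"); crop("scene",170,130,330,250,5,"s1.png")
c=manip.camera("top")
for u,v in((250,183),(256,0),(500,190)): print(ray(c,u,v,0.2))
E
```

```text
[0.61281854 0.03787993 0.2       ]
[1.06670348 0.02005326 0.2       ]
[ 0.59042717 -0.525453    0.2       ]
```

View pics/t1.png

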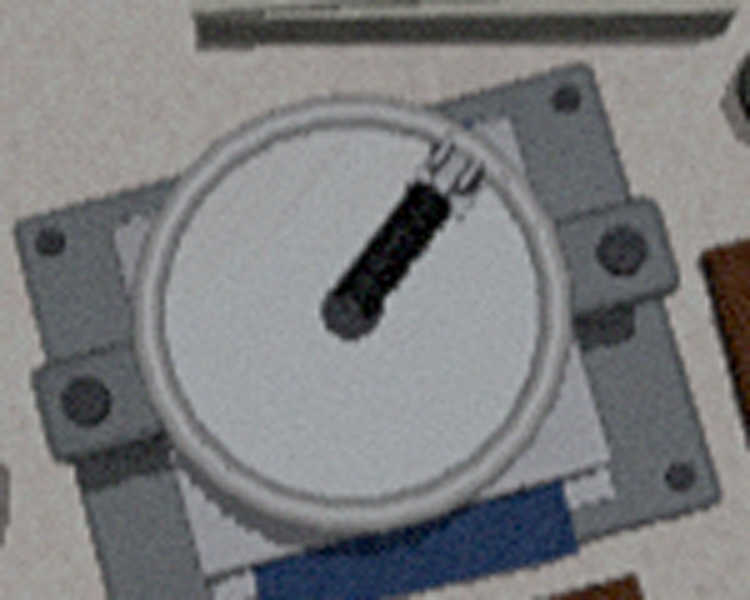

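View pics/s1.png

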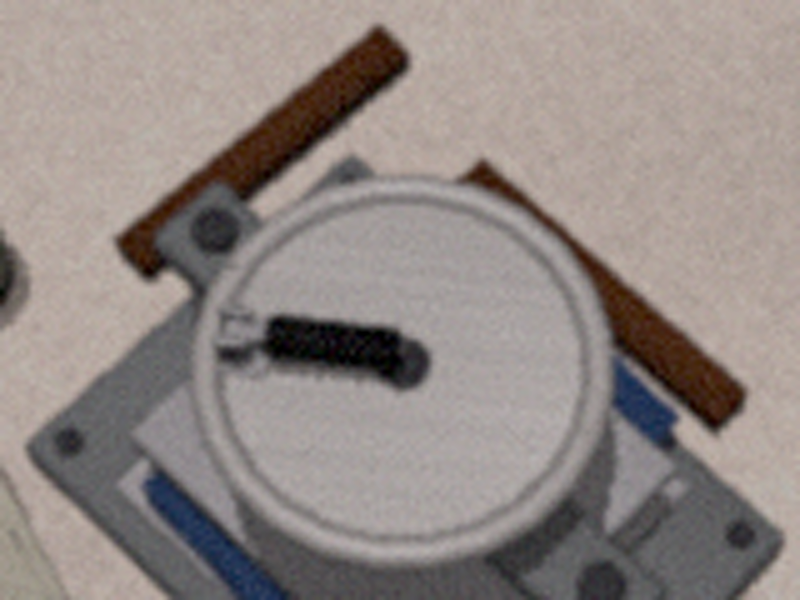

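```bash
python3 - <<'E'
from h import *
T=manip.camera("top");S=manip.camera("scene")
t=lambda x,y:(T,180+(x+.5)/5-.5,120+(y+.5)/5-.5)
s=lambda x,y:(S,170+(x+.5)/5-.5,130+(y+.5)/5-.5)
print("rim ctr",tri([t(356,311),s(403,371)]))
print("fork",tri([t(455,168),s(237,335)]))
print("gripout",tri([t(432,195),s(268,337)]))
print("hubcap",tri([t(350,310),s(407,362)]))
print("columns",tri([t(621,250),s(215,230)]),tri([t(86,400),s(602,583)]))
# fit rim circle
from scipy.optimize import least_squares
obsT=[(138,315),(575,315),(350,95),(200,158),(520,170),(505,478)]
obsS=[(195,365),(612,365),(405,178),(250,245),(555,240)]
E
```

```text
rim ctr (array([0.61529122, 0.03714791, 0.19487055]), array([4.17902993e-06]))
fork (array([ 0.67787052, -0.00967617,  0.21735721]), array([4.085208e-07]))
gripout (array([6.6553902e-01, 3.6922319e-04, 2.2015392e-01]), array([3.36532672e-07]))
hubcap (array([0.61394083, 0.03924376, 0.20876922]), array([2.43080436e-06]))
columns (array([ 0.65044814, -0.09109468,  0.15658553]), array([2.43216088e-09])) (array([0.57978099, 0.16779099, 0.15835733]), array([2.52982895e-07]))
```

Request:
apply_moves:
  steps: [0,0,5.65,0,0,-2,1,0,0,5.65,0,0,-2,1,0,0,5.65,0,0,-2,1,0,0,5.65,0,0,-2,1,0,0,0,-3.7,-0.88,0,1,0,0,0,-3.7,-0.88,0,1,0,0,0,-3.7,-0.88,0,1,0,0,0,-3.7,-0.88,0,1,0,0,0,-3.7,-0.88,0,1,0,0,0,-3.7,-0.88,0,1,0,0,0,-3.7,-0.88,0,1,0,0,0,-3.7,-0.88,0,1,0,0,0,-3.7,-0.88,0,1]

```text
time: 1.48
tool_pos: [0.3693, 0.3329, 0.3043]
orientation: [[-0.796, 0.606, -0.003], [0.606, 0.796, 0.002], [0.004, -0.001, -1.0]]
force: [0.7, 0.9, 0.4]
opening: 0.087
```

```bash
cat >> h.py <<'E'
def rel(target,yawdir=None):
    s=manip.read_state(); R=np.array(s["orientation"]); d=R.T@(np.array(target)-s["tool_pos"])*100
    print("t",s["time"],"pos",s["tool_pos"].round(4),"F",s["force"].round(2),"open",round(s["opening"],4)); print("R",R.round(4).tolist())
    print("shift cm",d.round(3))
    if yawdir is not None:
        y=np.array([*yawdir,0.]);y/=np.linalg.norm(y);z=np.array([0,0,-1.]);x=np.cross(y,z)
        from scipy.spatial.transform import Rotation as Ro
        print("turn",np.degrees(Ro.from_matrix(R.T@np.c_[x,y,z]).as_rotvec()).round(2))
E
python3 - <<'E'
from h import *
rel([.639,.020,.30],[.602,.799])
E
```

```text
t 1.4833 pos [0.3693 0.3329 0.3043] F [0.7  0.87 0.44] open 0.087
R [[-0.7957, 0.6056, -0.0034], [0.6056, 0.7958, 0.0015], [0.0037, -0.0009, -1.0]]
shift cm [-40.408  -8.566   0.291]
turn [-0.05 -0.21 -0.28]
```

Request:
apply_moves:
  steps: [0,0,0,-3.7,-0.8,0,1,0,0,0,-3.7,-0.8,0,1,0,0,0,-3.7,-0.8,0,1,0,0,0,-3.7,-0.8,0,1,0,0,0,-3.7,-0.8,0,1,0,0,0,-3.7,-0.8,0,1,0,0,0,-3.7,-0.8,0,1,0,0,0,-3.7,-0.8,0,1,0,0,0,-3.5,-0.7,0,1,0,0,0,-3,-0.6,0,1,0,0,0,-2,-0.5,0,1,0,0,0,0,0,0,1]

```text
time: 2.48
tool_pos: [0.6352, 0.0106, 0.3053]
orientation: [[-0.792, 0.611, 0.003], [0.611, 0.792, 0.002], [-0.001, 0.004, -1.0]]
force: [-0.0, -0.8, 0.4]
opening: 0.0867
```

```bash
python3 - <<'E'
from h import *
rel([.639,.020,.30],[.602,.799])
c=manip.camera("wrist"); cv2.imwrite("pics/w1.png",c["image"])
c=manip.camera("scene"); cv2.imwrite("pics/s2.png",c["image"])
E
```

```text
t 2.4833 pos [0.6352 0.0106 0.3053] F [-0.04 -0.84  0.42] open 0.0867
R [[-0.7915, 0.6111, 0.0031], [0.6111, 0.7915, 0.002], [-0.0012, 0.0035, -1.0]]
shift cm [0.28  0.975 0.535]
turn [ 0.2   0.07 -0.68]
```

View pics/w1.png

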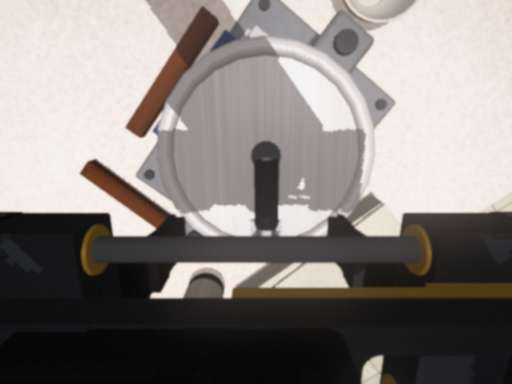

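View pics/s2.png

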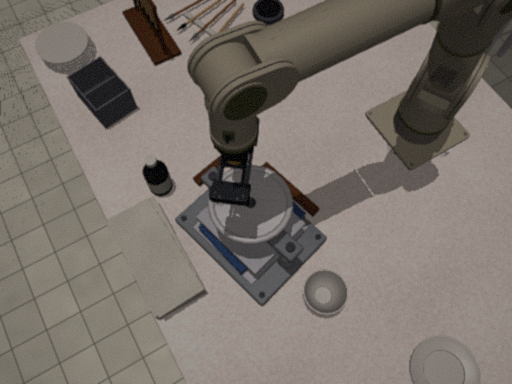

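```bash
python3 - <<'E'
from h import *
W=manip.camera("wrist"); np.save("pics/w.npy",W["image"])
im=W["image"][130:250,190:340]
cv2.imwrite("pics/w2.png",cv2.resize(im,None,fx=5,fy=5,interpolation=cv2.INTER_CUBIC))
for z in (.195,.2,.205):
  h=np.array([.615,.038,z])
  pts=[proj(W,h+.102*np.array([np.cos(a),np.sin(a),0])) for a in np.linspace(0,2*np.pi,400)]
  pts=np.array(pts); print(z,pts.min(0),pts.max(0))
for z in (.2,.205,.21):
  print(ray(W,266,150,z),ray(W,266,228,z))
  print(proj(W,[.615,.038,z]),proj(W,[.615+.065*.7969,.038-.065*.604,z]))
E
```

```text
0.195 [156.78339559  43.35620468] [368.28278561 254.94248164]
0.2 [155.0050923   41.87781311] [370.35150281 257.20479732]
0.205 [153.16079112  40.33937904] [372.4980122  259.54291249]
[0.6095044  0.04590864 0.2       ] [ 0.67235215 -0.00142631  0.2       ]
[262.83570854 159.68128813] [262.81927583 223.82602656]
[0.60894141 0.04608342 0.205     ] [ 6.70613895e-01 -3.66365113e-04  2.05000000e-01]
[262.9906916  160.45316839] [262.96504752 225.66325217]
[0.60837842 0.04625819 0.21      ] [0.66887564 0.00069358 0.21      ]
[263.15147177 161.25392072] [263.11595219 227.56517092]
```

View pics/w2.png

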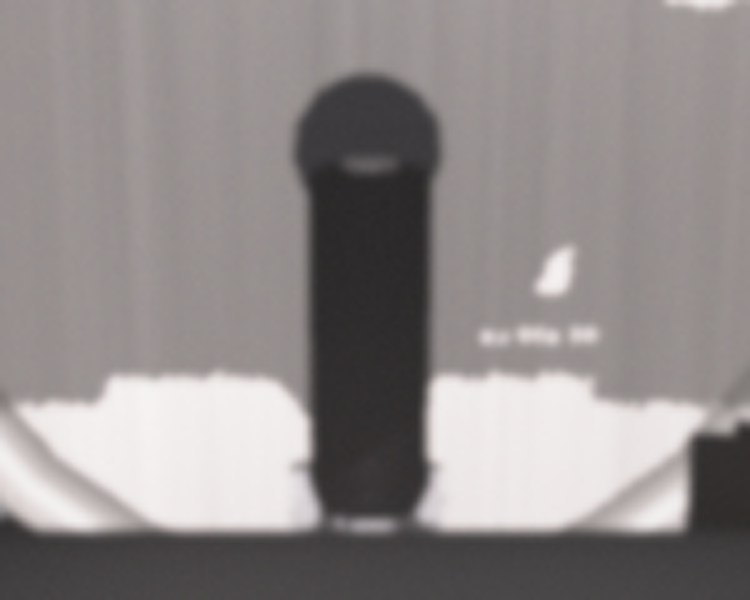

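```bash
python3 - <<'E'
from h import *
W=manip.camera("wrist")
a=np.radians(-37.5); r=np.array([np.cos(a),np.sin(a),0]); t=np.array([-r[1],r[0],0])
h=np.array([.615,.038,.209])
for u,v in((264,175),(264,215)):
  p=ray(W,u,v,.209)-h; print(p@r,p@t)
rel(h+.028*r+[0,0,.03],t[:2])
print("target",h+.028*r)
E
```

```text
0.011803253745842145 0.002011513226059599
0.05120716290173069 0.002379884028683204
t 2.6833 pos [0.6335 0.0168 0.3059] F [-0.55  0.42  0.07] open 0.0872
R [[-0.7956, 0.6058, 0.0029], [0.6058, 0.7956, 0.0057], [0.0011, 0.0063, -1.0]]
shift cm [-0.052  0.518  6.694]
turn [ 0.36 -0.06  0.21]
target [0.63721389 0.02095468 0.209     ]
```

Request:
apply_moves:
  steps: [0.3,0,0.2,0,0.5,0,1,0,0,0,0,0,2,1,0,0,0,0,0,2.5,1,0,0,0,0,0,2,1,0,0,0,0,0,0,1,0,0,0,0,0,0,1]

```text
time: 3.18
tool_pos: [0.6359, 0.0325, 0.2422]
orientation: [[-0.801, 0.599, 0.003], [0.599, 0.801, 0.007], [0.001, 0.007, -1.0]]
force: [0.3, -0.0, 0.9]
opening: 0.0868
```

```bash
python3 - <<'E'
from h import *
W=manip.camera("wrist"); cv2.imwrite("pics/w3.png",W["image"])
a=np.radians(-37.5); r=np.array([np.cos(a),np.sin(a),0]); t=np.array([-r[1],r[0],0])
h=np.array([.615,.038,.209])+.0008*t
rel(h+.028*r+[0,0,-.011],t[:2])
E
```

```text
t 3.2333 pos [0.6359 0.0327 0.2421] F [-0.16  0.85 -0.02] open 0.0871
R [[-0.8013, 0.5983, 0.0031], [0.5983, 0.8012, 0.007], [0.0017, 0.0075, -1.0]]
shift cm [-0.819 -0.82   4.405]
turn [ 0.43 -0.1   0.75]
```

View pics/w3.png

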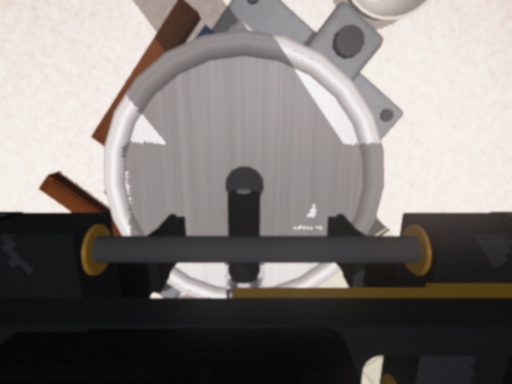

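Request:
apply_moves:
  steps: [0.4,0,0.3,-0.8,-0.8,0,1,0,0,0,0,0,0,0.3,0,0,0,0,0,0,0.1,0,0,0,0,0,0,0.1]

```text
time: 3.57
tool_pos: [0.6391, 0.0212, 0.2466]
orientation: [[-0.799, 0.602, 0.004], [0.602, 0.799, 0.002], [-0.002, 0.003, -1.0]]
force: [-0.2, 0.2, 0.3]
opening: 0.0745
```

```bash
python3 - <<'E'
from h import *
W=manip.camera("wrist"); cv2.imwrite("pics/w4.png",W["image"])
a=np.radians(-37.2); r=np.array([np.cos(a),np.sin(a),0]); t=np.array([-r[1],r[0],0])
h=np.array([.615,.038,.209])+.0008*t
rel(h+.028*r+[0,0,-.011],t[:2])
for z in (-.01,.01):print(proj(W,h+.02*r+[0,0,z]),proj(W,h+[0,0,z]))
E
```

```text
t 3.6167 pos [0.6392 0.0214 0.2467] F [-0.42  0.31  0.36] open 0.0705
R [[-0.7986, 0.6019, 0.004], [0.6019, 0.7986, 0.0017], [-0.0021, 0.0038, -1.0]]
shift cm [ 0.145 -0.076  4.868]
turn [0.22 0.12 0.2 ]
[255.01991161 196.30094411] [255.08375145 170.71422767]
[255.04187569 204.06241139] [255.11268688 176.11132809]
```

View pics/w4.png

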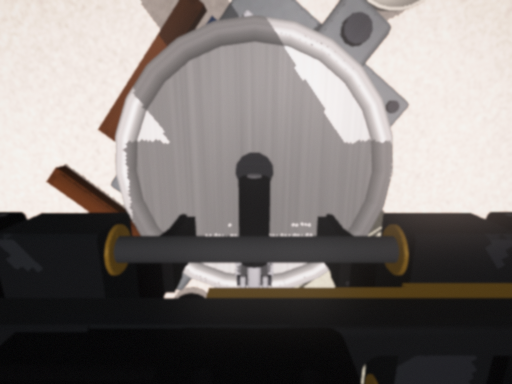

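Request:
apply_moves:
  steps: [0.2,0,0,0.15,-0.08,1.2,0.1,0,0,0,0,0,1.3,0.1,0,0,0,0,0,1.0,0.1,0,0,0,0,0,0.7,0.1,0,0,0,0,0,0.3,0.1,0,0,0,0,0,0,0.1,0,0,0,0,0,0,0.1]

```text
time: 4.2
tool_pos: [0.6386, 0.0209, 0.2058]
orientation: [[-0.798, 0.603, 0.009], [0.603, 0.798, 0.002], [-0.006, 0.007, -1.0]]
force: [0.2, -0.7, -0.0]
opening: 0.0478
```

```bash
python3 - <<'E'
from h import *
a=np.radians(-37.2); r=np.array([np.cos(a),np.sin(a),0]); t=np.array([-r[1],r[0],0])
h=np.array([.615,.038,.209])+.0008*t
rel(h+.028*r+[0,0,-.011],t[:2])
E
```

```text
t 4.2 pos [0.6386 0.0209 0.2058] F [ 0.24 -0.66 -0.01] open 0.0478
R [[-0.798, 0.6026, 0.0087], [0.6026, 0.798, 0.0018], [-0.0059, 0.0066, -1.0]]
shift cm [0.112 0.01  0.779]
turn [0.38 0.34 0.14]
```

Request:
apply_moves:
  steps: [0.3,0.3,0,0.1,0,0.5,0.1,0,0,0,0,0,0.3,0.1,0,0,0,0,0,0,-0.2,0,0,0,0,0,0,-1,0,0,0,0,0,0,-1,0,0,0,0,0,0,-1,0,0,0,0,0,0,-1,0,0,0,0,0,0,-1]

```text
time: 4.87
tool_pos: [0.6385, 0.0196, 0.205]
orientation: [[-0.797, 0.604, 0.006], [0.604, 0.797, 0.002], [-0.004, 0.005, -1.0]]
force: [1.2, 2.5, 6.7]
opening: 0.0213
```

```bash
python3 - <<'E'
from h import *
a=np.radians(-37.2); r=np.array([np.cos(a),np.sin(a),0]); t=np.array([-r[1],r[0],0])
h=np.array([.615,.038,.209])+.0008*t
rel(h+.028*r+[0,0,-.011],t[:2])
W=manip.camera("wrist"); cv2.imwrite("pics/w5.png",W["image"])
E
```

```text
t 4.8667 pos [0.6385 0.0196 0.205 ] F [1.19 2.46 6.7 ] open 0.0213
R [[-0.797, 0.604, 0.0061], [0.604, 0.797, 0.0019], [-0.0037, 0.0052, -1.0]]
shift cm [0.191 0.12  0.705]
turn [0.3  0.21 0.04]
```

View pics/w5.png

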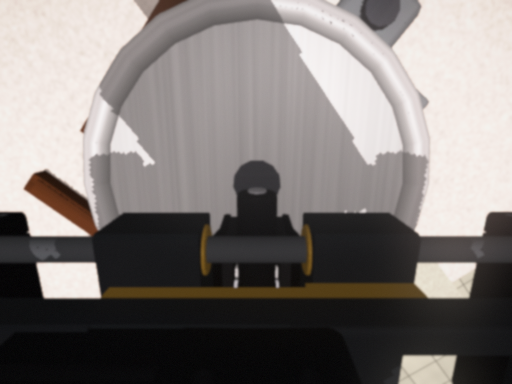

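Request:
apply_moves:
  steps: [0,0,0,0,0,0,-0.2,0,0,0,0,0,0,-0.2,0,0,0,0,0,0,-0.2]

```text
time: 5.17
tool_pos: [0.6409, 0.023, 0.2052]
orientation: [[-0.799, 0.602, 0.011], [0.602, 0.799, 0.005], [-0.006, 0.011, -1.0]]
force: [1.2, 1.1, 6.8]
opening: 0.0318
```

Request:
apply_moves:
  steps: [0.3,0.2,0,0.15,0.1,0.4,-0.2,0,0,0,0,0,0.4,-0.2,0,0,0,0,0,0,-0.2]

```text
time: 5.42
tool_pos: [0.6421, 0.0241, 0.206]
orientation: [[-0.799, 0.602, 0.012], [0.602, 0.799, 0.005], [-0.007, 0.011, -1.0]]
force: [0.7, 1.5, 0.6]
opening: 0.0343
```

Request:
apply_moves:
  steps: [0,0,0,0,0,0.4,-0.2,0,0,0,0,0,0.4,-0.2,0,0,0,0,0,0.4,-0.2]

```text
time: 5.67
tool_pos: [0.6429, 0.0241, 0.205]
orientation: [[-0.798, 0.602, 0.017], [0.602, 0.798, 0.009], [-0.009, 0.018, -1.0]]
force: [-18.1, 1.5, 39.4]
opening: 0.035
```

```bash
python3 - <<'E'
from h import *
a=np.radians(-37.2); r=np.array([np.cos(a),np.sin(a),0]); t=np.array([-r[1],r[0],0])
h=np.array([.615,.038,.209])+.0008*t
rel(h+.028*r+[0,0,-.011],t[:2])
crop("scene",180,130,320,250,5,"s6.png")
crop("wrist",60,0,460,300,2,"w6.png")
E
```

```text
t 5.6667 pos [0.6429 0.0241 0.205 ] F [-18.07   1.52  39.36] open 0.035
R [[-0.7984, 0.6019, 0.0174], [0.6021, 0.7984, 0.0089], [-0.0085, 0.0176, -0.9998]]
shift cm [ 0.268 -0.516  0.684]
turn [1.01 0.49 0.18]
```

View pics/s6.png

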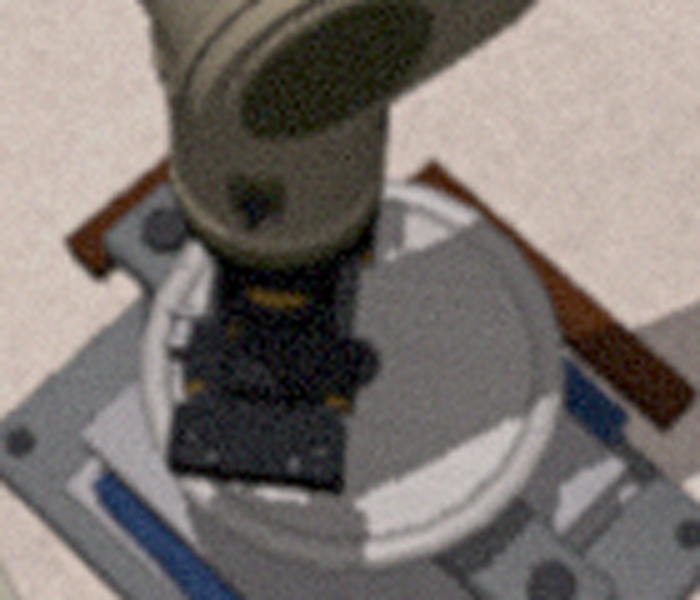

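View pics/w6.png

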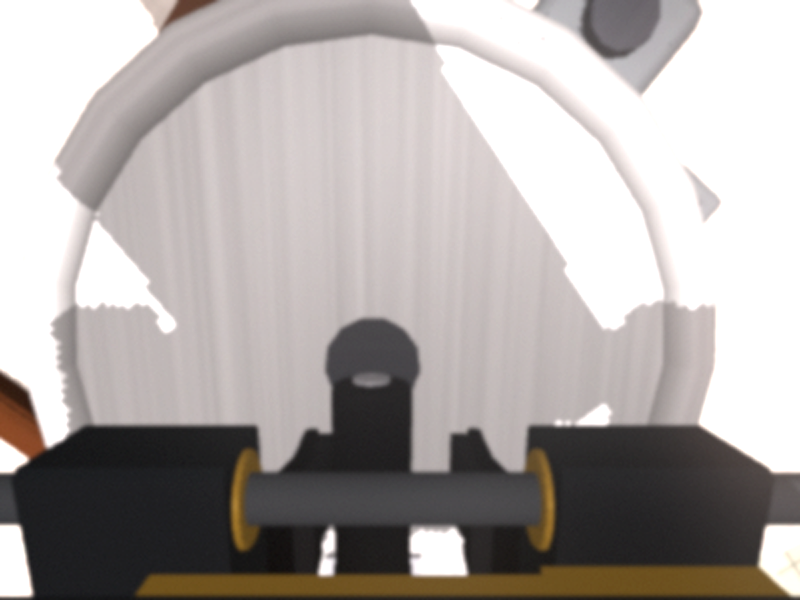

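Request:
apply_moves:
  steps: [0.5,0.5,0,0,0,-0.5,-0.2,0.4,0,0,0.2,-0.5,0,-0.2,0,0,0,0,0,0,-0.2,0,0,0,0,0,0,-0.2]

```text
time: 6.1
tool_pos: [0.6373, 0.0215, 0.2086]
orientation: [[-0.799, 0.602, -0.001], [0.602, 0.799, 0.001], [0.001, 0.001, -1.0]]
force: [0.7, 0.5, -0.6]
opening: 0.0346
```

```bash
python3 - <<'E'
from h import *
a=np.radians(-37.2); r=np.array([np.cos(a),np.sin(a),0]); t=np.array([-r[1],r[0],0])
h=np.array([.615,.038,.209])+.0008*t
rel(h+.028*r+[0,0,-.0015],t[:2])
E
```

```text
t 6.1 pos [0.6373 0.0215 0.2086] F [ 0.7   0.52 -0.58] open 0.0346
R [[-0.7987, 0.6018, -0.0006], [0.6018, 0.7987, 0.0015], [0.0014, 0.0008, -1.0]]
shift cm [-0.028  0.05   0.107]
turn [ 0.05 -0.08  0.2 ]
```

Request:
apply_moves:
  steps: [0,0,0,0,0,0,-1,0,0,0,0,0,0,-1,0,0,0,0,0,0,-1,0,0,0,0,0,0,-1]

```text
time: 6.43
tool_pos: [0.6362, 0.0216, 0.2052]
orientation: [[-0.799, 0.602, -0.004], [0.602, 0.799, 0.0], [0.004, -0.002, -1.0]]
force: [-0.3, 0.7, 4.7]
opening: 0.0212
```

```bash
python3 - <<'E'
from h import *
rel([0.6373,.0215,.2075])
E
```

```text
t 6.4333 pos [0.6362 0.0216 0.2052] F [-0.35  0.7   4.75] open 0.0212
R [[-0.7987, 0.6017, -0.0042], [0.6018, 0.7987, 0.0004], [0.0036, -0.0022, -1.0]]
shift cm [-0.088  0.059 -0.23 ]
```

Request:
apply_moves:
  steps: [0,0,0,-0.07,0,-0.83,-1,0,0,0,-0.2,0,-0.81,-1,0,0,0,-0.32,0,-0.77,-1,0,0,0,-0.44,0,-0.71,-1,0,0,0,-0.54,0,-0.64,-1,0,0,0,0,0,0,-1]

```text
time: 6.93
tool_pos: [0.6472, 0.0131, 0.2422]
orientation: [[-0.8, 0.6, -0.014], [0.6, 0.8, 0.001], [0.012, -0.007, -1.0]]
force: [0.3, 0.1, -4.2]
opening: 0.021
```

```bash
cat >> h.py <<'E'
def arc():
    a=np.radians(-37.2); r=np.array([np.cos(a),np.sin(a),0]); t=np.array([-r[1],r[0],0]); h=np.array([.6155,.0386,.2205])
    s=manip.read_state(); p=s["tool_pos"]+[0,0,.0155]-h
    x=.08-p@r; z=p[2]; print("t",s["time"],"inward",x,"up",z,"tang",p@t,"L",np.hypot(x,z),"th",np.degrees(np.arctan2(z,x)),"F rad/tan/z",s["force"]@r,s["force"]@t,s["force"][2]); print(s["orientation"].round(3).tolist())
E
python3 - <<'E'
from h import *
arc()
crop("wrist",60,0,460,300,2,"w7.png")
E
```

```text
t 6.9333 inward 0.03930404625492908 up 0.03717731594201065 tang -0.0011282256736868986 L 0.05410139436892254 th 43.40717692406089 F rad/tan/z 0.1473846631994486 0.28600366463274807 -4.220338707391103
[[-0.8, 0.6, -0.014], [0.6, 0.8, 0.001], [0.012, -0.007, -1.0]]
```

View pics/w7.png

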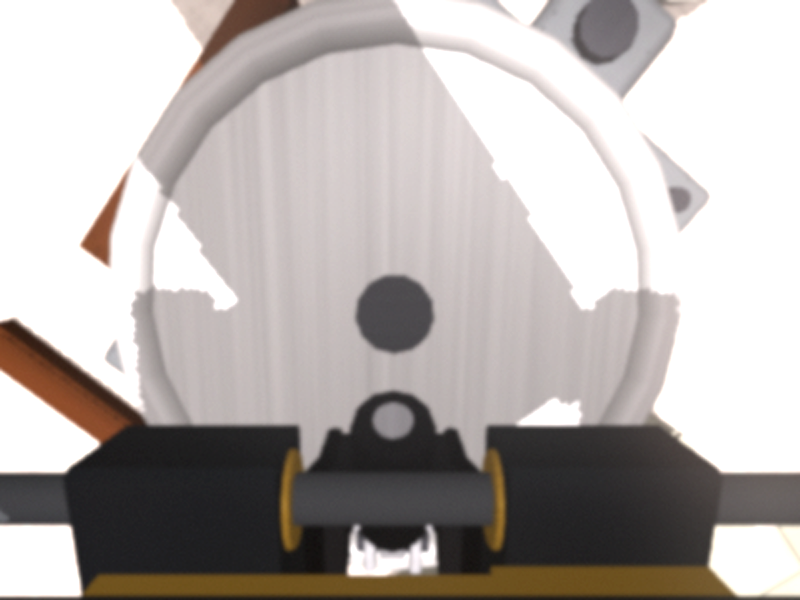

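Request:
apply_moves:
  steps: [0,0,0,-0.64,0,-0.54,-1,0,0,0,-0.72,0,-0.44,-1,0,0,0,-0.78,0,-0.32,-1,0,0,0,-0.82,0,-0.2,-1,0,0,0,-0.84,0,-0.06,-1,0,0,0,-0.3,0,0,-1,0,0,0,-0.3,0,0,-1]

```text
time: 7.57
tool_pos: [0.6774, -0.0096, 0.2593]
orientation: [[-0.802, 0.596, -0.029], [0.596, 0.803, 0.009], [0.029, -0.01, -1.0]]
force: [-5.8, 2.5, -1.7]
opening: 0.021
```

```bash
python3 - <<'E'
from h import *
arc()
crop("wrist",60,0,460,300,2,"w8.png")
c=crop("scene",160,100,320,250,5,"s8.png")
a=np.radians(-37.2)
h=np.array([.6155,.0386,.2205]);r=np.array([np.cos(a),np.sin(a),0])
for z in (0,.079):print((proj(c,h+.08*r+[0,0,z])-[160,100])*5)
E
```

```text
t 7.5667 inward 0.0015268069558372899 up 0.05433843419851067 tang -0.0009295629777183407 L 0.05435988015647447 th 88.39052072300754 F rad/tan/z -6.0796896522593045 -1.5323335105311262 -1.6562860415058491
[[-0.802, 0.596, -0.029], [0.596, 0.803, 0.009], [0.029, -0.01, -1.0]]
[281.03719204 481.28389929]
[269.00185831 410.9612745 ]
```

View pics/w8.png

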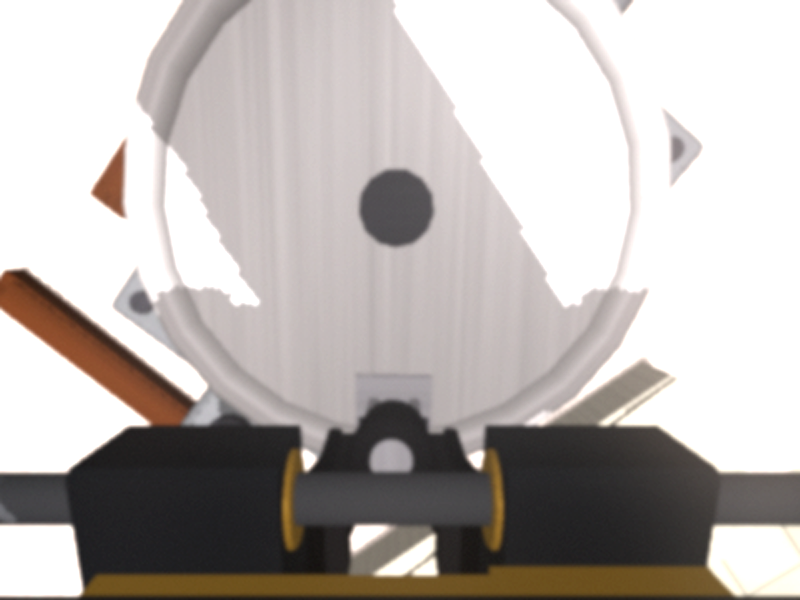

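View pics/s8.png

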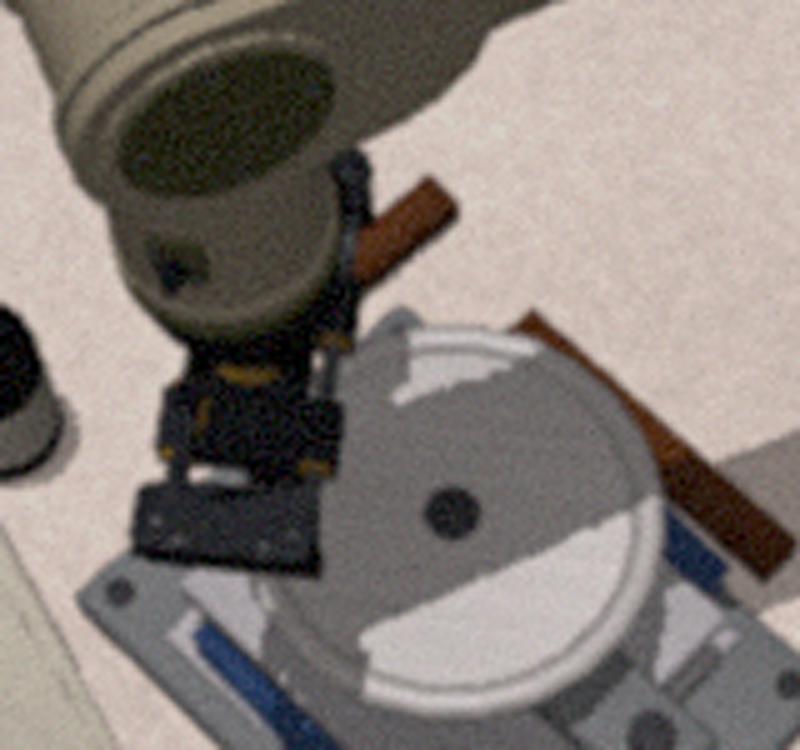

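```bash
cat >> h.py <<'E'
def crank(n,d,C=(.6155,.0386),r=.08,lag=0.0,log=True):
    s=manip.read_state(); R=np.array(s["orientation"]); p=s["tool_pos"]; C=np.array(C)
    q=p[:2]-C; phi=np.arctan2(q[1],q[0]); tg=np.array([np.sin(phi),-np.cos(phi)]); f=s["force"]
    print("t %.2f phi %.3f rad r %.4f z %.4f push %.2f rad %.2f Fz %.2f tilt %s"%(s["time"],phi,np.hypot(*q),p[2],-f[:2]@tg,f[:2]@q/np.hypot(*q),f[2],R[:,2].round(3)))
    if log: open("log.txt","a").write(" ".join(map(str,[s["time"],phi,*p,*f]))+"\n")
    cur=p.copy(); out=[]; 
    for i in range(n):
        ph=phi-d*(i+1); nx=np.array([*(C+r*np.array([np.cos(ph),np.sin(ph)])),p[2]-.0038197*d*(i+1)])
        # direction from on-circle start; radial correction on the first row only
        out.append((R.T@(nx-cur)*100).round(2)); cur=nx
    for o in out: print(o.tolist())
E
python3 - <<'E'
from h import *
crank(6,.1)
E
```

```text
t 7.67 phi -0.661 rad r 0.0789 z 0.2594 push -1.23 rad -4.16 Fz -0.75 tilt [-0.028  0.009 -1.   ]
[-0.06, -0.8, 0.04]
[0.14, -0.79, 0.05]
[0.21, -0.77, 0.05]
[0.29, -0.74, 0.05]
[0.36, -0.71, 0.06]
[0.43, -0.67, 0.06]
```

Request:
apply_moves:
  steps: [0,0,0,-0.05,-0.8,0.04,-1,0,0,0,0.14,-0.79,0.05,-1,0,0,0,0.21,-0.77,0.05,-1,0,0,0,0.29,-0.74,0.05,-1,0,0,0,0.36,-0.71,0.06,-1]

```text
time: 8.08
tool_pos: [0.6542, -0.0287, 0.2582]
orientation: [[-0.808, 0.59, -0.011], [0.59, 0.808, 0.013], [0.017, 0.004, -1.0]]
force: [9.6, 1.9, -6.9]
opening: 0.0208
```

```bash
python3 - <<'E'
from h import *
crank(6,.1)
E
```

```text
t 8.08 phi -1.049 rad r 0.0776 z 0.2582 push 9.26 rad 3.08 Fz -6.87 tilt [-0.011  0.013 -1.   ]
[0.14, -0.81, 0.04]
[0.43, -0.67, 0.04]
[0.49, -0.63, 0.04]
[0.56, -0.58, 0.05]
[0.61, -0.52, 0.05]
[0.66, -0.45, 0.05]
```

Request:
apply_moves:
  steps: [0,0,0,0.33,-0.71,0.06,-1,0,0,0,0.42,-0.67,0.06,-1,0,0,0,0.48,-0.63,0.06,-1,0,0,0,0.55,-0.58,0.06,-1,0,0,0,0.59,-0.54,0.06,-1,0,0,0,0.63,-0.49,0.06,-1]

```text
time: 8.58
tool_pos: [0.6163, -0.0466, 0.2574]
orientation: [[-0.806, 0.592, 0.015], [0.592, 0.806, 0.003], [-0.011, 0.011, -1.0]]
force: [5.9, 0.0, -5.9]
opening: 0.0192
```

```bash
python3 - <<'E'
from h import *
crank(6,.1)
E
```

```text
t 8.58 phi -1.561 rad r 0.0852 z 0.2574 push 5.87 rad 0.04 Fz -5.90 tilt [ 0.015  0.003 -1.   ]
[0.98, -0.03, 0.03]
[0.7, -0.38, 0.03]
[0.74, -0.31, 0.03]
[0.77, -0.23, 0.03]
[0.79, -0.15, 0.03]
[0.8, -0.07, 0.03]
```

```bash
python3 - <<'E'
from h import *
crop("wrist",60,0,460,300,2,"w9.png")
c=manip.camera("wrist"); s=manip.read_state()
R=np.array(s["orientation"]);print(s["tool_pos"])
for dx in(-.01,0,.01): print((proj(c,s["tool_pos"]+R@[dx,0,-.045])-[60,0])*2)
E
```

```text
[ 0.61519507 -0.0470284   0.25743718]
[392.3458395  579.43480343]
[392.34186481 541.25817481]
[392.33773491 501.59080795]
```

View pics/w9.png

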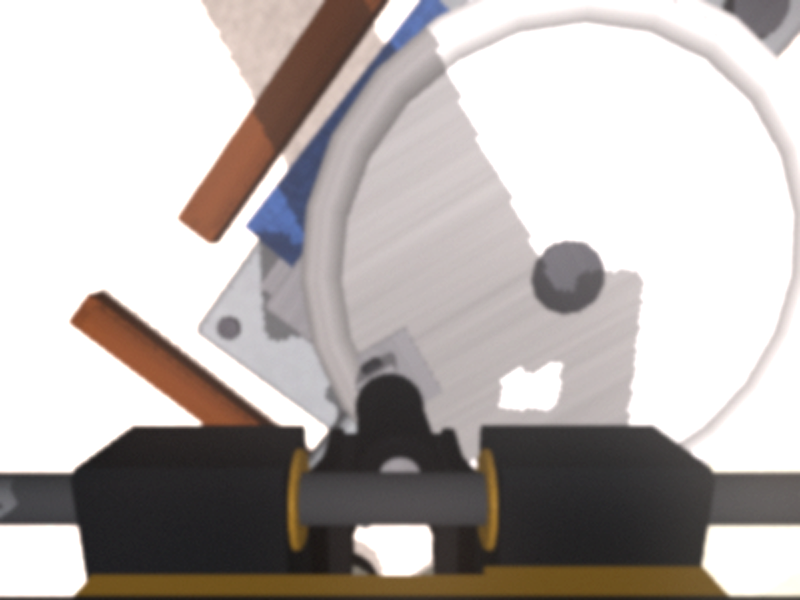

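```bash
python3 - <<'E'
from h import *
c=manip.camera("wrist")
for z in(.203,.209,.215): print(ray(c,344,138.5,z), ray(c,(390/2+60),365/2,z+.01))
crank(6,.1,log=False)
crop("scene",160,100,320,250,5,"s10.png")
crop("top",180,120,330,240,5,"t10.png")
E
```

```text
[0.61290091 0.03828038 0.203     ] [ 0.59843245 -0.03478374  0.213     ]
[0.61137648 0.03702063 0.209     ] [ 0.59725597 -0.0339734   0.219     ]
[0.60985206 0.03576087 0.215     ] [ 0.59607948 -0.03316306  0.225     ]
t 8.73 phi -1.573 rad r 0.0856 z 0.2574 push 0.64 rad 5.68 Fz -3.92 tilt [ 0.012  0.003 -1.   ]
[1.0, 0.02, 0.03]
[0.71, -0.37, 0.03]
[0.74, -0.3, 0.03]
[0.77, -0.22, 0.03]
[0.79, -0.14, 0.03]
[0.8, -0.07, 0.03]
```

View pics/s10.png

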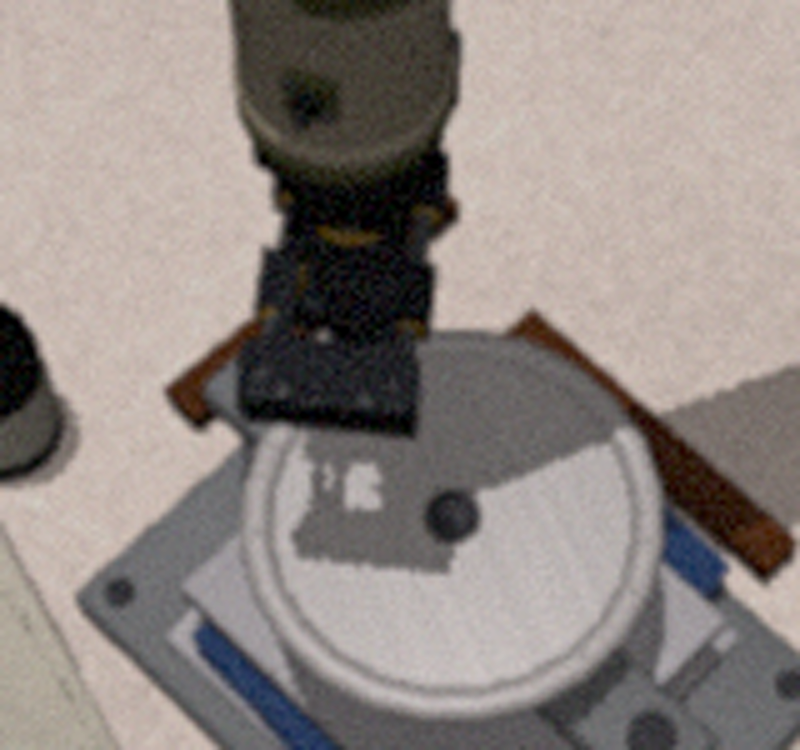

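View pics/t10.png

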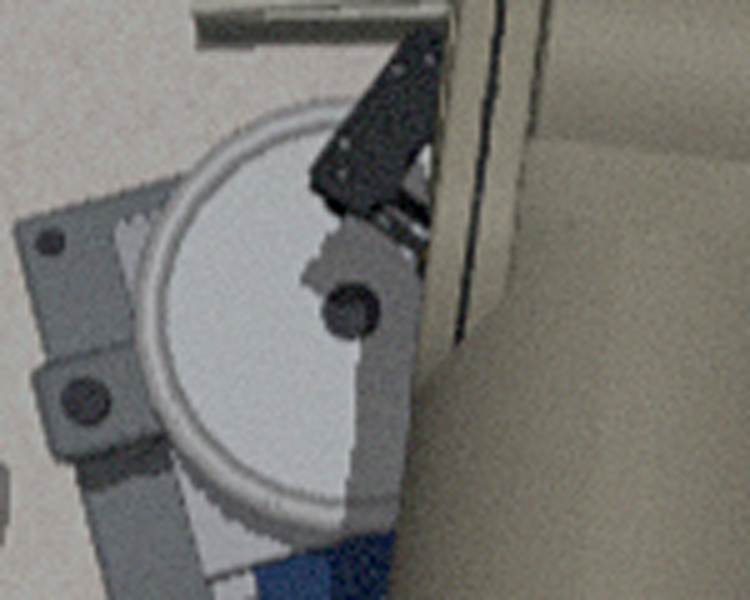

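```bash
python3 - <<'E'
from h import *
c=manip.camera("wrist"); im=c["image"][150:300,180:330]
im=(255*(im/255.)**.5).astype(np.uint8)
cv2.imwrite("pics/w11.png",cv2.resize(im,None,fx=4,fy=4,interpolation=cv2.INTER_CUBIC))
T=manip.camera("top");S=manip.camera("scene")
t=lambda x,y:(T,180+(x+.5)/5-.5,120+(y+.5)/5-.5)
s=lambda x,y:(S,160+(x+.5)/5-.5,100+(y+.5)/5-.5)
X=tri([t(350,311),s(452,517)]);print(X)
C=(.6155,.0386)
for ph in (-1.57,-1.77):
  piv=np.array([C[0]+.08*np.cos(ph),C[1]+.08*np.sin(ph),.216])
  for z in (0,.015,.079): print(ph,z,(proj(c,piv+[0,0,z])-[180,150])*4)
E
```

```text
(array([0.61522182, 0.03874497, 0.20235705]), array([6.59933782e-09]))
-1.57 0 [325.73506723 224.63009181]
-1.57 0.015 [328.16238336 251.23710944]
-1.57 0.079 [344.30854266 428.2231808 ]
-1.77 0 [282.17303082 154.18701054]
-1.77 0.015 [281.40385101 176.04380295]
-1.77 0.079 [276.23775179 322.84219363]
```

View pics/w11.png

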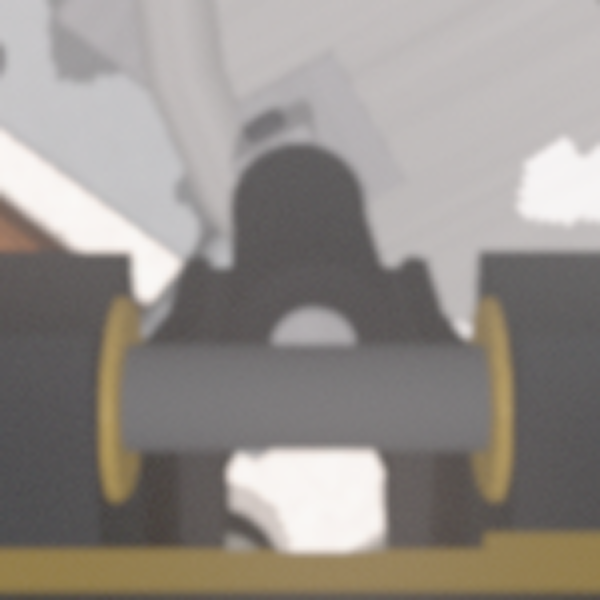

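```bash
python3 - <<'E'
from h import *
s=manip.read_state();print(s["q"].round(1))
E
```

```text
[-26.1  18.1  33.6  84.2 -10.3  80.   61.6]
```

Request:
apply_moves:
  steps: [0,0,0,0,0,0,0.5,0,0,0,0,0,0,0.5,0,0,0,0.6,-0.05,0.2,0.5,0,0,0,0.6,-0.05,0.3,0.5,0,0,6.5,0,0,0,0.5,0,0,6.5,0,0,0,0.5,0,0,6.5,0,0,0,0.5,0,0,6.5,0,0,0,0.5,0,0,6.5,0,0,0,0.5,0,0,6.5,0,0,0,0.5]

```text
time: 9.82
tool_pos: [0.6046, -0.0368, 0.2545]
orientation: [[-0.231, 0.973, 0.018], [0.973, 0.231, 0.007], [0.002, 0.019, -1.0]]
force: [0.2, 0.5, 0.2]
opening: 0.0646
```

```bash
cat >> h.py <<'E'
def grasp(phi,z,C=(.6155,.0386),off=0.,flip=1):
    t=np.array([np.sin(phi),-np.cos(phi)])*flip
    rel([C[0]+.08*np.cos(phi),C[1]+.08*np.sin(phi),z],t)
    print("q7",manip.read_state()["q"][6])
E
python3 - <<'E'
from h import *
grasp(-1.70,.2515,flip=-1)
crop("wrist",60,0,460,300,2,"w12.png")
E
```

```text
t 9.8167 pos [ 0.6046 -0.0368  0.2545] F [0.21 0.53 0.24] open 0.0646
R [[-0.2308, 0.9728, 0.0184], [0.973, 0.2308, 0.0068], [0.0024, 0.0194, -0.9998]]
shift cm [-0.398 -0.043  0.3  ]
turn [ 1.08 -0.34 20.75]
q7 21.417929572593106
```

View pics/w12.png

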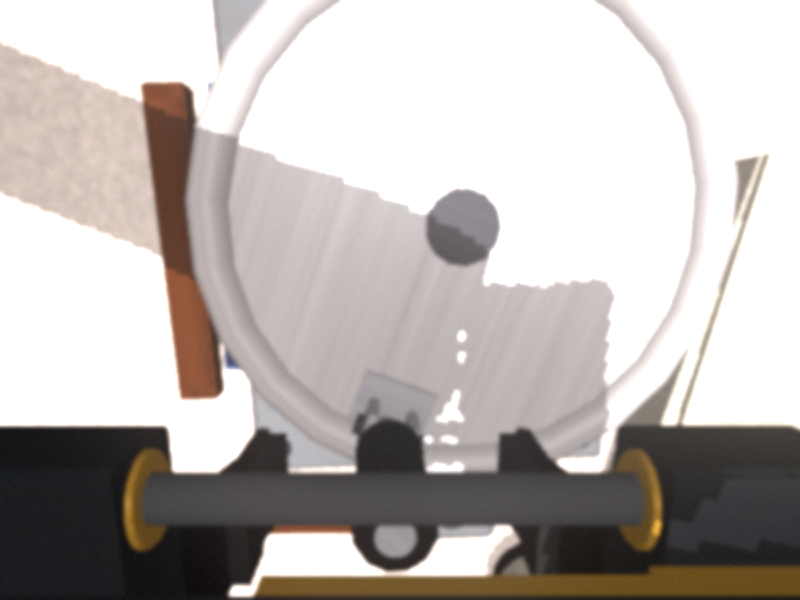

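Request:
apply_moves:
  steps: [0.5,0,6.5,-0.2,0,0.2,0.4,0.5,0,6.5,-0.1,0,0.1,0.2,0,0,6,-0.05,0,0,0.1,0,0,0,0,0,0,0,0,0,0,0,0,0,0]

```text
time: 10.28
tool_pos: [0.6042, -0.0369, 0.2517]
orientation: [[0.101, 0.995, 0.002], [0.995, -0.101, 0.008], [0.008, 0.001, -1.0]]
force: [-1.0, -0.6, 0.5]
opening: 0.0459
```

```bash
python3 - <<'E'
from h import *
grasp(-1.69,.2515,flip=-1)
crop("wrist",60,0,460,300,2,"w13.png")
E
```

```text
t 10.2833 pos [ 0.6042 -0.0369  0.2517] F [-0.96 -0.57  0.48] open 0.0459
R [[0.1009, 0.9949, 0.0018], [0.9949, -0.101, 0.0077], [0.0078, 0.001, -1.0]]
shift cm [-0.372  0.219  0.014]
turn [ 0.05 -0.45  1.04]
q7 3.5157623181442665
```

View pics/w13.png

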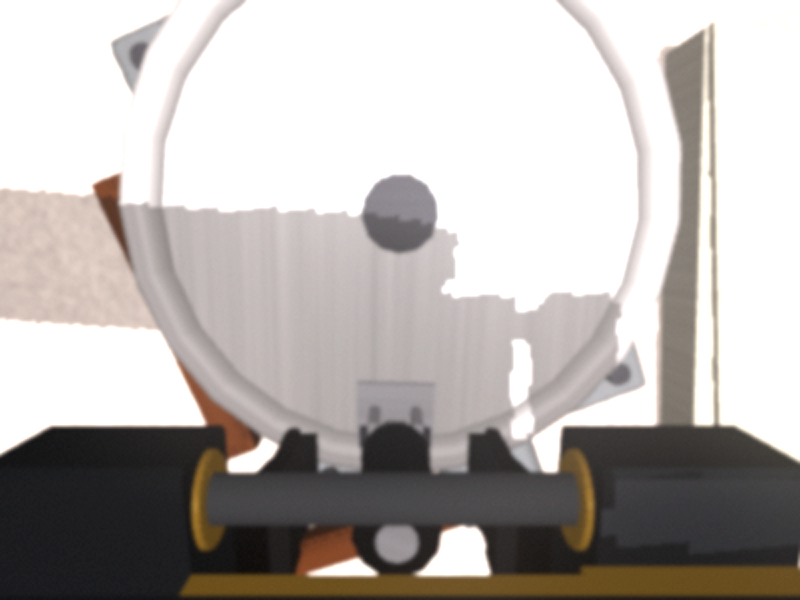

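```bash
python3 - <<'E'
from h import *
c=manip.camera("wrist"); C=(.6155,.0386); ph=-1.675
for rr in(.07,.08):
 for z in (-.014,0,.015,.079): print(rr,z,(proj(c,[C[0]+rr*np.cos(ph),C[1]+rr*np.sin(ph),.2155+z])-[60,0])*2)
print((proj(c,[*C,.202])-[60,0])*2)
grasp(-1.675,.2515,flip=-1)
E
```

```text
0.07 -0.014 [401.87652313 399.37886006]
0.07 0 [402.58174077 409.82270931]
0.07 0.015 [403.44770786 422.64716138]
0.07 0.079 [409.31233591 509.4987773 ]
0.08 -0.014 [401.69259935 423.7254118 ]
0.08 0 [402.37781377 435.62761365]
0.08 0.015 [403.21789725 450.21989732]
0.08 0.079 [408.86919761 548.38321047]
[403.31429219 212.83164165]
t 10.3833 pos [ 0.6042 -0.037   0.2517] F [ 0.37  0.68 -0.54] open 0.0446
R [[0.1015, 0.9948, 0.0018], [0.9948, -0.1015, 0.0077], [0.0078, 0.0011, -1.0]]
shift cm [-0.365  0.333  0.019]
turn [ 0.06 -0.45  0.14]
q7 3.4899352014861114
```

Request:
apply_moves:
  steps: [0,0,0,-0.35,0,0,0,0,0,0,-0.05,0,0,-0.3,0,0,0,0,0,0,-1,0,0,0,0,0,0,-1,0,0,0,0,0,0,-1]

```text
time: 10.8
tool_pos: [0.6036, -0.0416, 0.252]
orientation: [[0.093, 0.996, 0.003], [0.996, -0.093, 0.008], [0.009, 0.002, -1.0]]
force: [-0.6, 0.2, -0.7]
opening: 0.0243
```

```bash
cat >> h.py <<'E'
def crankR(n,d,C=(.6155,.0386),r=.08,dirn=1):
    """rows with the tool turning along with the wheel (clockwise = +az)"""
    s=manip.read_state(); R=np.array(s["orientation"]); p=s["tool_pos"]; C=np.array(C); f=s["force"]
    q=p[:2]-C; phi=np.arctan2(q[1],q[0]); tg=np.array([np.sin(phi),-np.cos(phi)])
    x=R[:2,0]; yaw=np.arctan2(x[1],x[0]); mis=np.degrees((yaw-phi-np.pi+np.pi)%(2*np.pi)-np.pi)
    print("t %.2f phi %.3f r %.4f z %.4f PUSH %.2f rad %.2f Fz %.2f open %.4f tilt %s yawmis %.1f q7 %.0f"%(s["time"],phi,np.hypot(*q),p[2],-f[:2]@tg,f[:2]@q/np.hypot(*q),f[2],s["opening"],R[:,2].round(3),mis,s["q"][6]))
    open("log.txt","a").write(" ".join(map(str,[s["time"],phi,*p,*f]))+"\n")
    out=R.T@np.array([*(C+r*np.array([np.cos(phi),np.sin(phi)])-p[:2]),0])*100
    ch=2*r*np.sin(d/2); m=phi-d/2
    v=R.T@np.array([ch*np.sin(m),-ch*np.cos(m),-.0038197*d])*100
    print("radial fix",out.round(2),"row",v.round(2),"az",np.degrees(d).round(2))
E
python3 - <<'E'
from h import *
crankR(6,.1)
E
```

```text
t 10.80 phi -1.718 r 0.0810 z 0.2520 PUSH -0.67 rad -0.15 Fz -0.70 open 0.0243 tilt [ 0.003  0.008 -1.   ] yawmis 3.1 q7 4
radial fix [0.1  0.01 0.  ] row [ 0.08 -0.8   0.04] az 5.73
```

Request:
apply_moves:
  steps: [0,0,0,0,0,0,-1,0,0,5.7,0.06,-0.8,0.04,-1,0,0,5.7,0.06,-0.8,0.04,-1,0,0,5.7,0.05,-0.8,0.04,-1,0,0,5.7,0.05,-0.8,0.04,-1]

```text
time: 11.22
tool_pos: [0.5772, -0.0331, 0.2507]
orientation: [[0.483, 0.876, 0.013], [0.876, -0.483, 0.005], [0.011, 0.009, -1.0]]
force: [5.8, -1.4, -1.5]
opening: 0.0212
```

```bash
python3 - <<'E'
from h import *
crankR(6,.1)
E
```

```text
t 11.22 phi -2.062 r 0.0813 z 0.2507 PUSH 5.75 rad -1.46 Fz -1.47 open 0.0212 tilt [ 0.013  0.005 -1.   ] yawmis -0.7 q7 -21
radial fix [ 0.13 -0.    0.  ] row [ 0.03 -0.8   0.03] az 5.73
```

Request:
apply_moves:
  steps: [0,0,5.7,0.05,-0.8,0.04,-1,0,0,5.7,0.05,-0.8,0.04,-1,0,0,5.7,0.05,-0.8,0.04,-1,0,0,5.7,0.05,-0.8,0.04,-1]

```text
time: 11.55
tool_pos: [0.5547, -0.0156, 0.2493]
orientation: [[0.799, 0.601, 0.02], [0.601, -0.799, -0.0], [0.016, 0.012, -1.0]]
force: [4.2, -5.2, -0.4]
opening: 0.021
```

```bash
python3 - <<'E'
from h import *
crankR(6,.1)
E
```

```text
t 11.55 phi -2.414 r 0.0815 z 0.2493 PUSH 6.69 rad 0.33 Fz -0.36 open 0.0210 tilt [ 0.02 -0.   -1.  ] yawmis -4.8 q7 -49
radial fix [ 0.15 -0.01  0.  ] row [-0.03 -0.8   0.03] az 5.73
```

Request:
apply_moves:
  steps: [0.2,-0.2,4.8,0,-0.8,0.04,-1,0.2,-0.2,4.8,0.02,-0.8,0.04,-1,0.2,-0.2,4.8,0.03,-0.8,0.04,-1,0.2,-0.2,4.8,0.04,-0.8,0.04,-1]

```text
time: 11.88
tool_pos: [0.5404, 0.0073, 0.248]
orientation: [[0.96, 0.281, 0.006], [0.281, -0.96, -0.0], [0.006, 0.002, -1.0]]
force: [0.5, -5.8, -0.4]
opening: 0.021
```

```bash
python3 - <<'E'
from h import *
crankR(6,.1)
E
```

```text
t 11.88 phi -2.746 r 0.0814 z 0.2480 PUSH 5.59 rad 1.76 Fz -0.44 open 0.0210 tilt [ 0.006 -0.    -1.   ] yawmis -6.3 q7 -73
radial fix [ 0.14 -0.01  0.  ] row [-0.05 -0.8   0.04] az 5.73
```

Request:
apply_moves:
  steps: [0,0,4.5,-0.05,-0.8,0.04,-1,0,0,4.5,-0.02,-0.8,0.04,-1,0,0,4.5,0,-0.8,0.04,-1,0,0,4.5,0.02,-0.8,0.04,-1]

```text
time: 12.22
tool_pos: [0.5347, 0.0319, 0.2468]
orientation: [[0.999, -0.053, 0.007], [-0.053, -0.999, -0.008], [0.008, 0.008, -1.0]]
force: [-4.2, -6.4, 3.7]
opening: 0.0213
```

```bash
python3 - <<'E'
from h import *
crankR(6,.1)
E
```

```text
t 12.22 phi -3.059 r 0.0811 z 0.2468 PUSH 6.01 rad 4.72 Fz 3.70 open 0.0213 tilt [ 0.007 -0.008 -1.   ] yawmis -7.8 q7 -96
radial fix [ 0.1  -0.01  0.  ] row [-0.07 -0.8   0.03] az 5.73
```

Request:
apply_moves:
  steps: [0,0,4,-0.1,-0.8,0.03,-1,0,0,4,-0.08,-0.8,0.03,-1,0,0,4,-0.06,-0.8,0.03,-1,0,0,4,-0.04,-0.8,0.03,-1]

```text
time: 12.55
tool_pos: [0.5366, 0.0573, 0.2456]
orientation: [[0.938, -0.348, 0.006], [-0.348, -0.937, -0.015], [0.011, 0.012, -1.0]]
force: [-2.5, -5.5, 3.9]
opening: 0.0215
```

```bash
python3 - <<'E'
from h import *
crankR(6,.1)
E
```

```text
t 12.55 phi 2.908 r 0.0811 z 0.2456 PUSH 5.97 rad 1.12 Fz 3.92 open 0.0215 tilt [ 0.006 -0.015 -1.   ] yawmis -7.0 q7 -115
radial fix [ 0.11 -0.01  0.  ] row [-0.06 -0.8   0.03] az 5.73
```

Request:
apply_moves:
  steps: [0,0,3.5,-0.08,-0.8,0.03,-1,0,0,3.5,-0.04,-0.8,0.03,-1,0,0,3.5,0,-0.8,0.03,-1,0,0,3.5,0.04,-0.8,0.03,-1]

```text
time: 12.88
tool_pos: [0.5475, 0.0821, 0.2442]
orientation: [[0.815, -0.58, -0.0], [-0.58, -0.815, -0.019], [0.011, 0.016, -1.0]]
force: [-6.6, -3.6, 3.9]
opening: 0.0215
```

```bash
python3 - <<'E'
from h import *
crankR(6,.1)
E
```

```text
t 12.88 phi 2.573 r 0.0807 z 0.2442 PUSH 6.61 rad 3.66 Fz 3.92 open 0.0215 tilt [-0.    -0.019 -1.   ] yawmis -2.8 q7 -130
radial fix [ 0.07 -0.    0.  ] row [ 0.   -0.8   0.03] az 5.73
```

Request:
apply_moves:
  steps: [0,0,1,0,-0.8,0.03,-1,0,0,1,0.06,-0.8,0.03,-1,0,0,1,0.13,-0.79,0.03,-1,0,0,1,0.19,-0.78,0.03,-1]

```text
time: 13.22
tool_pos: [0.5675, 0.1032, 0.2428]
orientation: [[0.766, -0.643, -0.008], [-0.643, -0.766, -0.02], [0.007, 0.02, -1.0]]
force: [-6.7, -2.0, 4.2]
opening: 0.0217
```

```bash
python3 - <<'E'
from h import *
crankR(6,.1)
E
```

```text
t 13.22 phi 2.210 r 0.0805 z 0.2428 PUSH 6.57 rad 2.43 Fz 4.20 open 0.0217 tilt [-0.008 -0.02  -1.   ] yawmis 13.4 q7 -134
radial fix [0.05 0.01 0.  ] row [ 0.22 -0.77  0.02] az 5.73
```

Request:
apply_moves:
  steps: [0,0,0.5,0.22,-0.77,0.02,-1,0,0,0.5,0.29,-0.74,0.02,-1,0,0,0.5,0.35,-0.72,0.02,-1,0,0,0.5,0.4,-0.69,0.02,-1]

```text
time: 13.55
tool_pos: [0.5947, 0.1171, 0.2415]
orientation: [[0.741, -0.671, -0.014], [-0.671, -0.741, -0.019], [0.002, 0.024, -1.0]]
force: [-6.6, -2.6, 1.8]
opening: 0.0216
```

```bash
python3 - <<'E'
from h import *
crankR(6,.1)
E
```

```text
t 13.55 phi 1.830 r 0.0812 z 0.2415 PUSH 7.08 rad -0.77 Fz 1.77 open 0.0216 tilt [-0.014 -0.019 -1.   ] yawmis 33.0 q7 -134
radial fix [0.1  0.07 0.  ] row [ 0.47 -0.65  0.02] az 5.73
```

Request:
apply_moves:
  steps: [0,0,0,0,0,0,0.2,0,0,0,0,0,0,0.2,0,0,0,0,0,0,0.2,0,0,0,0,0,0,0.2]

```text
time: 13.88
tool_pos: [0.5947, 0.1171, 0.2409]
orientation: [[0.742, -0.671, -0.015], [-0.671, -0.741, -0.02], [0.002, 0.025, -1.0]]
force: [0.5, 0.1, 0.1]
opening: 0.0403
```

```bash
python3 - <<'E'
from h import *
grasp(1.82,.2415,flip=1)
c=crop("wrist",60,0,460,300,2,"w14.png"); C=(.6155,.0386)
for ph in(1.78,1.83,1.88): print((proj(c,[C[0]+.08*np.cos(ph),C[1]+.08*np.sin(ph),.2195-.0038*3.8+.079])-[60,0])*2)
E
```

```text
t 13.8833 pos [0.5947 0.1171 0.2409] F [0.52 0.13 0.14] open 0.0403
R [[0.7416, -0.6707, -0.0153], [-0.6709, -0.7413, -0.0203], [0.0023, 0.0253, -0.9997]]
shift cm [ 0.143 -0.003 -0.059]
turn [   0.73    1.8  -146.41]
q7 -134.21296579639676
[385.43932138 518.3079462 ]
[399.65413695 526.98232104]
[414.20470926 534.92003232]
```

View pics/w14.png

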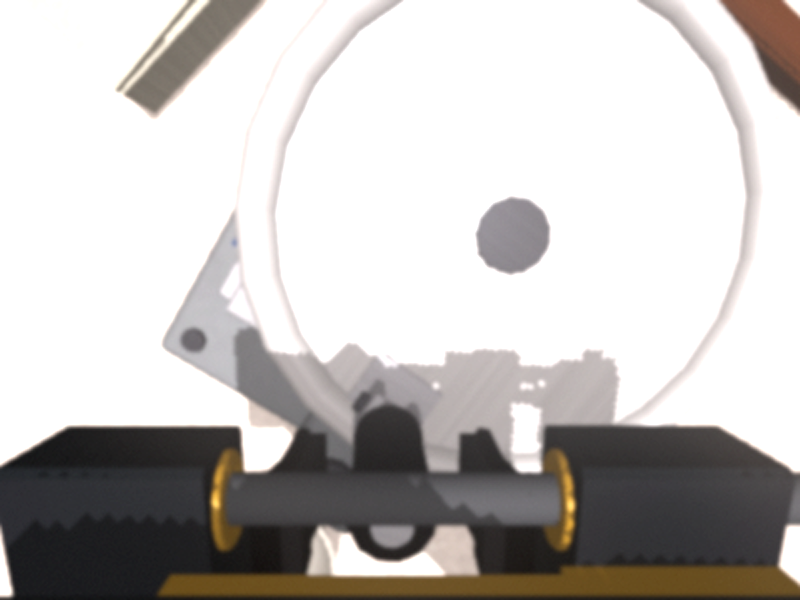

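Request:
apply_moves:
  steps: [0.4,0.9,-7,0.05,0,0,0.3,0.4,0.9,-7,0,0,0,0.3,0,0,-7,0,0,0,0.3,0,0,-7,0,0,0,0.3,0,0,-7,0,0,0,0.3,0,0,-7,0,0,0,0.3,0,0,-7,0,0,0,0.3,0,0,-7,0,0,0,0.3,0,0,-7,0,0,0,0.3,0,0,-7,0,0,0,0.3,0,0,-7,0,0,0,0.3,0,0,-7,0,0,0,0.3]

```text
time: 14.93
tool_pos: [0.5926, 0.1166, 0.2428]
orientation: [[0.722, 0.691, 0.023], [0.692, -0.722, -0.024], [-0.0, 0.033, -0.999]]
force: [0.8, -0.3, -0.4]
opening: 0.0565
```

```bash
python3 - <<'E'
from h import *
grasp(1.81,.2415,flip=1)
E
```

```text
t 14.9333 pos [0.5926 0.1166 0.2428] F [ 0.78 -0.28 -0.38] open 0.0565
R [[0.7223, 0.6912, 0.023], [0.6916, -0.7219, -0.0242], [-0.0001, 0.0333, -0.9994]]
shift cm [0.265 0.285 0.143]
turn [  1.73   1.01 -59.94]
q7 -54.642794930315134
```

Request:
apply_moves:
  steps: [0.9,0.5,-7,0.25,0.28,0.1,0.3,0.8,0.5,-7,0,0,0,0.3,0,0,-7,0,0,0,0.3,0,0,-7,0,0,0,0.3,0,0,-7,0,0,0,0.3,0,0,-7,0,0,0,0.3,0,0,-7,0,0,0,0.3,0,0,-7,0,0,0,0.3,0,0,-7,0,0,0,0.3,0,0,-7,0,0,0,0.3,0,0,-7,0,0,0,0.3,0,0,0,0,0,0,0.3]

```text
time: 15.93
tool_pos: [0.5944, 0.1154, 0.2443]
orientation: [[-0.541, 0.841, 0.015], [0.841, 0.541, 0.01], [0.0, 0.018, -1.0]]
force: [-0.3, 0.3, -0.1]
opening: 0.0567
```

```bash
python3 - <<'E'
from h import *
grasp(1.81,.2405,flip=1)
c=crop("wrist",60,0,460,300,2,"w15.png"); C=(.6155,.0386)
for ph in(1.78,1.83,1.88): print((proj(c,[C[0]+.08*np.cos(ph),C[1]+.08*np.sin(ph),.2195-.0038*3.8+.079])-[60,0])*2)
E
```

```text
t 15.9333 pos [0.5944 0.1154 0.2443] F [-0.34  0.28 -0.15] open 0.0567
R [[-0.5413, 0.8407, 0.015], [0.8408, 0.5412, 0.0102], [0.0004, 0.0182, -0.9998]]
shift cm [-0.04   0.227  0.387]
turn [ 1.03 -0.2  19.06]
q7 23.325169094528526
[414.70594125 533.70437267]
[399.01148686 528.86617416]
[382.96994609 524.72345039]
```

View pics/w15.png

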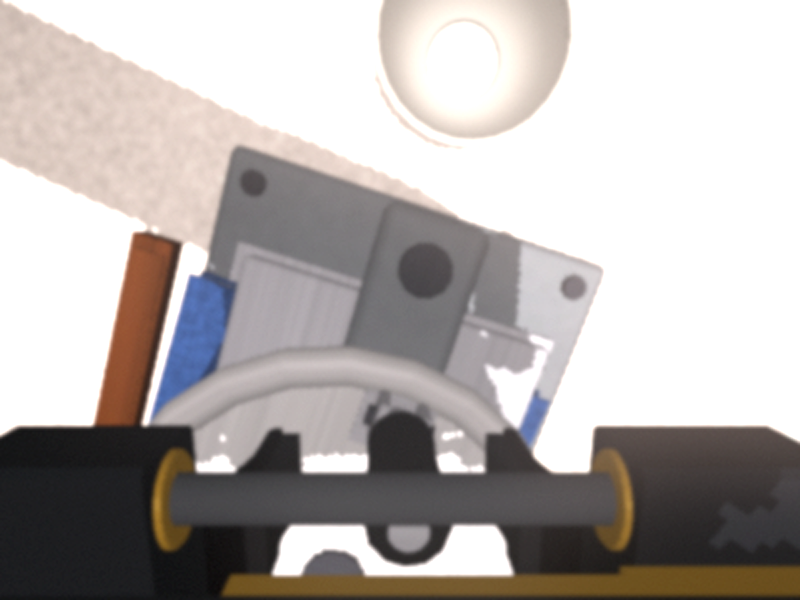

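Request:
apply_moves:
  steps: [0.5,0,0,0,0.2,0.25,0.1,0.5,0,0,0,0,0.12,-0.2,0,0,0,0,0,0,-1,0,0,0,0,0,0,-1,0,0,0,0,0,0,-1,0,0,0,0,0,0,-1]

```text
time: 16.48
tool_pos: [0.5961, 0.1168, 0.2401]
orientation: [[-0.523, 0.852, -0.001], [0.852, 0.523, -0.0], [0.0, -0.001, -1.0]]
force: [-0.1, -0.5, 0.4]
opening: 0.0241
```

```bash
sed -i 's/mis=np.degrees((yaw-phi-np.pi+np.pi)/mis=np.degrees((yaw-phi-np.pi*(dirn>0)+np.pi)/' h.py; python3 - <<'E'
from h import *
crankR(6,.1,dirn=-1)
E
```

```text
t 16.48 phi 1.814 r 0.0806 z 0.2401 PUSH 0.25 rad -0.41 Fz 0.39 open 0.0241 tilt [-0.001 -0.    -1.   ] yawmis 17.6 q7 22
radial fix [-0.05 -0.02  0.  ] row [-0.28  0.75  0.04] az 5.73
```

Request:
apply_moves:
  steps: [0,0,0,0,0,0,-1,0,0,5.2,-0.26,0.76,0.04,-1,0,0,5.2,-0.26,0.76,0.04,-1,0,0,5.2,-0.26,0.76,0.04,-1,0,0,5.2,-0.26,0.76,0.04,-1]

```text
time: 16.9
tool_pos: [0.6245, 0.1186, 0.2389]
orientation: [[-0.174, 0.985, -0.01], [0.985, 0.174, -0.0], [0.001, -0.01, -1.0]]
force: [-7.6, -0.4, 5.0]
opening: 0.0212
```

```bash
python3 - <<'E'
from h import *
crankR(6,.1,dirn=-1)
E
```

```text
t 16.90 phi 1.459 r 0.0805 z 0.2389 PUSH 7.47 rad -1.24 Fz 5.02 open 0.0212 tilt [-0.01 -0.   -1.  ] yawmis 16.4 q7 3
radial fix [-0.05 -0.01  0.  ] row [-0.26  0.76  0.03] az 5.73
```

Request:
apply_moves:
  steps: [0,0,5.2,-0.24,0.76,0.02,-1,0,0,5.2,-0.24,0.76,0.02,-1,0,0,5.2,-0.24,0.76,0.02,-1]

```text
time: 17.15
tool_pos: [0.6443, 0.1137, 0.2379]
orientation: [[0.111, 0.994, -0.02], [0.994, -0.111, 0.0], [-0.002, -0.02, -1.0]]
force: [-10.0, 0.5, 4.4]
opening: 0.0213
```

```bash
python3 - <<'E'
from h import *
crankR(6,.1,dirn=-1)
E
```

```text
t 17.15 phi 1.205 r 0.0804 z 0.2379 PUSH 9.57 rad -3.10 Fz 4.44 open 0.0213 tilt [-0.02  0.   -1.  ] yawmis 14.6 q7 -11
radial fix [-0.04 -0.01  0.  ] row [-0.24  0.76  0.02] az 5.73
```

Request:
apply_moves:
  steps: [-0.3,0,5,-0.22,0.77,0.03,-1,-0.3,0,5,-0.22,0.77,0.03,-1]

```text
time: 17.32
tool_pos: [0.6562, 0.108, 0.2373]
orientation: [[0.29, 0.957, -0.018], [0.957, -0.29, -0.0], [-0.005, -0.017, -1.0]]
force: [-11.9, 0.5, 6.4]
opening: 0.0212
```

```bash
python3 - <<'E'
from h import *
crankR(6,.1,dirn=-1)
E
```

```text
t 17.32 phi 1.041 r 0.0804 z 0.2373 PUSH 10.53 rad -5.57 Fz 6.42 open 0.0212 tilt [-0.018 -0.    -1.   ] yawmis 13.5 q7 -20
radial fix [-0.04 -0.01  0.  ] row [-0.23  0.77  0.03] az 5.73
```

Request:
apply_moves:
  steps: [-0.3,0,5,-0.24,0.77,0.02,-1,-0.3,0,5,-0.24,0.77,0.02,-1]

```text
time: 17.48
tool_pos: [0.6659, 0.1012, 0.2368]
orientation: [[0.457, 0.889, -0.017], [0.889, -0.458, 0.0], [-0.007, -0.015, -1.0]]
force: [-12.9, 5.1, 5.1]
opening: 0.0215
```

```bash
python3 - <<'E'
from h import *
crankR(6,.1,dirn=-1)
E
```

```text
t 17.48 phi 0.893 r 0.0803 z 0.2368 PUSH 13.22 rad -4.12 Fz 5.13 open 0.0215 tilt [-0.017  0.    -1.   ] yawmis 11.6 q7 -29
radial fix [-0.03 -0.01  0.  ] row [-0.2   0.77  0.03] az 5.73
```

Request:
apply_moves:
  steps: [0,0,0,0,0,0,-1,0,0,0,0,0,0,-1,0,0,0,0,0,0,-1]

```text
time: 17.73
tool_pos: [0.6659, 0.101, 0.2368]
orientation: [[0.462, 0.887, -0.017], [0.887, -0.462, 0.0], [-0.008, -0.015, -1.0]]
force: [-1.4, -0.1, 0.3]
opening: 0.0217
```

```bash
python3 - <<'E'
from h import *
crankR(6,.1,dirn=-1)
E
```

```text
t 17.73 phi 0.891 r 0.0802 z 0.2368 PUSH 1.03 rad -0.90 Fz 0.31 open 0.0217 tilt [-0.017  0.    -1.   ] yawmis 11.5 q7 -29
radial fix [-0.02 -0.    0.  ] row [-0.2   0.78  0.03] az 5.73
```

Request:
apply_moves:
  steps: [0,0,0,0,0,0,0,0,0,0,0,0,0,0,0,0,0,0,0,0,0,0,0,6,0,0,0,0,-0.9,0,5.5,0,0,0,0,0,0,0,0,0,0,0]

```text
time: 18.23
tool_pos: [0.6656, 0.1008, 0.2367]
orientation: [[0.632, 0.775, -0.004], [0.775, -0.632, -0.009], [-0.01, 0.002, -1.0]]
force: [-0.9, 0.3, -0.9]
opening: 0.0425
```

```bash
python3 - <<'E'
from h import *
crankR(6,.1,dirn=-1)
grasp(.891,.2368,flip=1)
c=crop("wrist",60,0,460,300,2,"w16.png"); C=(.6155,.0386)
for ph in(.84,.89,.94): print((proj(c,[C[0]+.08*np.cos(ph),C[1]+.08*np.sin(ph),.2195-.0038*4.74+.079])-[60,0])*2)
crop("scene",160,100,320,250,5,"s16.png")
crop("top",180,120,330,240,5,"t16.png")
E
```

```text
t 18.23 phi 0.893 r 0.0799 z 0.2367 PUSH 0.83 rad -0.32 Fz -0.91 open 0.0425 tilt [-0.004 -0.009 -1.   ] yawmis -0.4 q7 -40
radial fix [ 0.01 -0.   -0.  ] row [-0.03  0.8   0.04] az 5.73
t 18.2333 pos [0.6656 0.1008 0.2367] F [-0.85  0.27 -0.91] open 0.0425
R [[0.632, 0.775, -0.0045], [0.7749, -0.632, -0.0092], [-0.0099, 0.0023, -0.9999]]
shift cm [ 0.012  0.018 -0.012]
turn [ 0.13  0.57 -0.25]
q7 -40.21195449205871
[413.7842623  537.47809216]
[396.57655305 537.16848305]
[379.36826228 537.62885163]
```

View pics/w16.png

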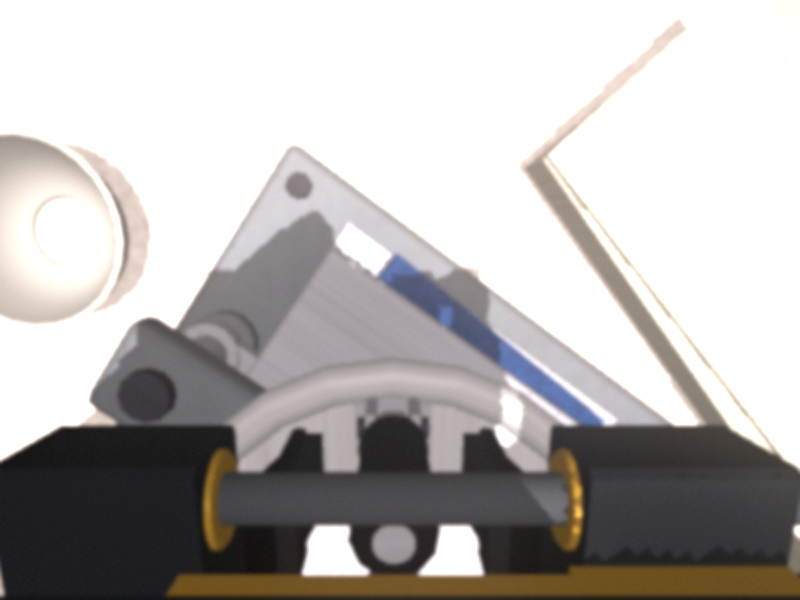

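View pics/s16.png

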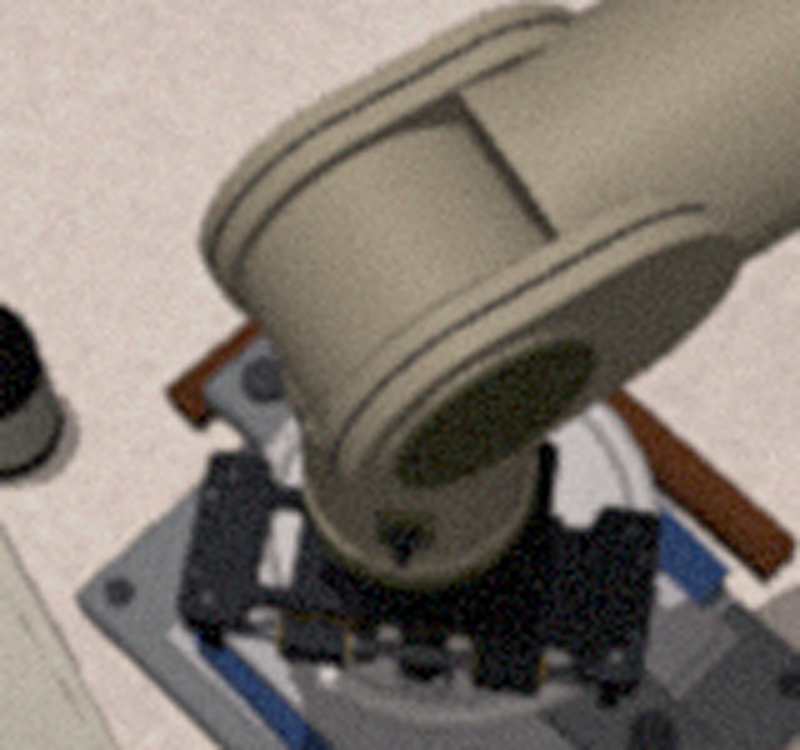

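View pics/t16.png

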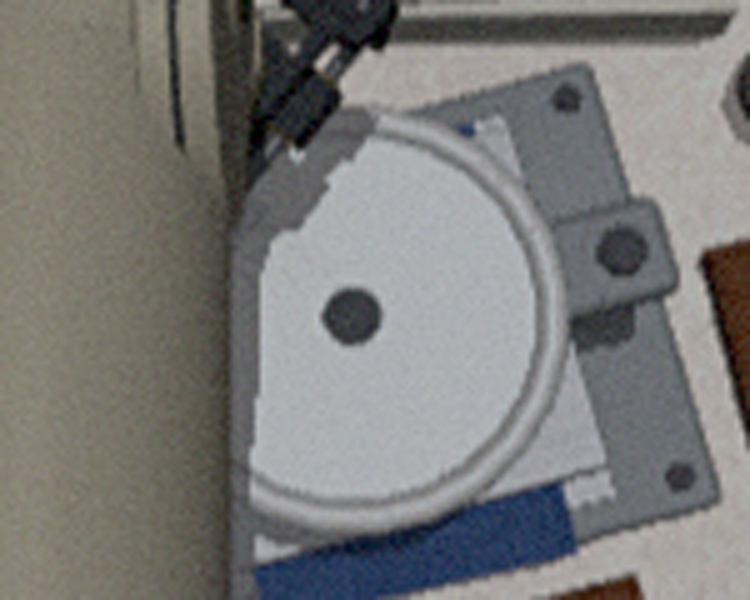

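Request:
apply_moves:
  steps: [0,0.5,0,0,0,0,-0.4,0,0,0,0,0,0,-1,0,0,0,0,0,0,-1,0,0,0,0,0,0,-1,0,0,0,0,0,0,-1,0,0,0,-0.77,0,0.06,-1,0,0,0,-0.75,0,0.18,-1,0,0,0,-0.72,0,0.3,-1,0,0,0,-0.66,0,0.4,-1,0,0,0,-0.59,0,0.5,-1,0,0,0,0,0,0,-1]

```text
time: 19.3
tool_pos: [0.652, 0.0841, 0.2328]
orientation: [[0.61, 0.792, 0.028], [0.792, -0.61, 0.019], [0.032, 0.011, -0.999]]
force: [0.4, -1.9, -16.5]
opening: 0.0212
```

```bash
cat >> h.py <<'E'
def fold(phi=.891,zp=.2014,off=.014):
    r=np.array([np.cos(phi),np.sin(phi),0]); t=np.array([-r[1],r[0],0]); h=np.array([.6155,.0386,zp])
    s=manip.read_state(); p=s["tool_pos"]+[0,0,off]-h; x=.08-p@r; z=p[2]
    print("t %.2f in %.4f up %.4f tang %.4f L %.4f th %.1f F r/t/z %.1f %.1f %.1f open %.4f"%(s["time"],x,z,p@t,np.hypot(x,z),np.degrees(np.arctan2(z,x)),s["force"]@r,s["force"]@t,s["force"][2],s["opening"]),s["orientation"].round(3).tolist())
E
python3 - <<'E'
from h import *
fold()
crop("wrist",60,0,460,300,2,"w17.png")
E
```

```text
t 19.30 in 0.0216 up 0.0454 tang 0.0002 L 0.0503 th 64.6 F r/t/z -1.2 -1.5 -16.5 open 0.0212 [[0.61, 0.792, 0.028], [0.792, -0.61, 0.019], [0.032, 0.011, -0.999]]
```

View pics/w17.png

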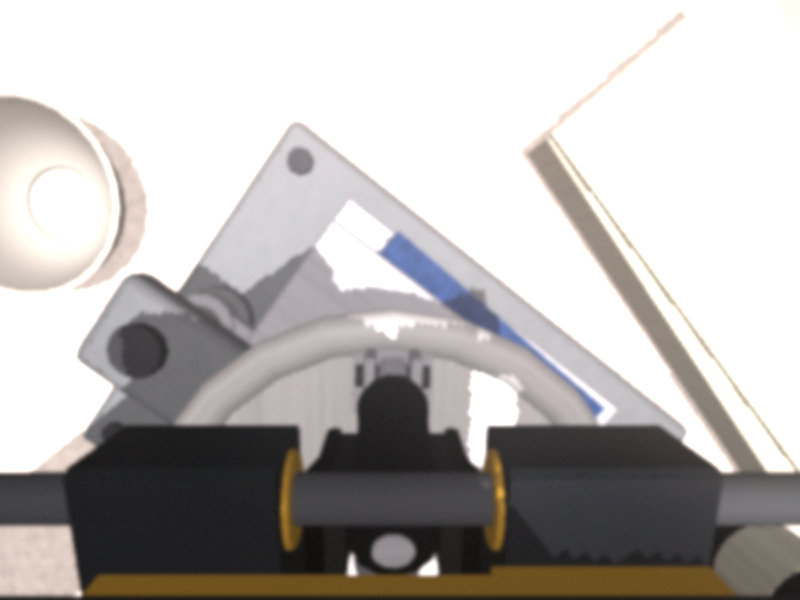

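Request:
apply_moves:
  steps: [0,-0.4,0,-0.6,0,0.45,-1,0,-0.4,0,-0.56,0,0.45,-1,0,-0.4,0,-0.49,0,0.52,-1,0,-0.4,0,-0.42,0,0.58,-1,0,0,0,-0.34,0,0.61,-1,0,0,0,0,0,0,-1]

```text
time: 19.85
tool_pos: [0.6383, 0.0663, 0.2176]
orientation: [[0.607, 0.794, 0.017], [0.794, -0.608, 0.003], [0.013, 0.012, -1.0]]
force: [0.4, 5.6, -5.6]
opening: 0.021
```

```bash
python3 - <<'E'
from h import *
fold()
crop("wrist",60,0,460,300,2,"w18.png")
E
```

```text
t 19.85 in 0.0441 up 0.0302 tang -0.0004 L 0.0535 th 34.4 F r/t/z 4.6 3.2 -5.6 open 0.0210 [[0.607, 0.794, 0.017], [0.794, -0.608, 0.003], [0.013, 0.012, -1.0]]
```

View pics/w18.png

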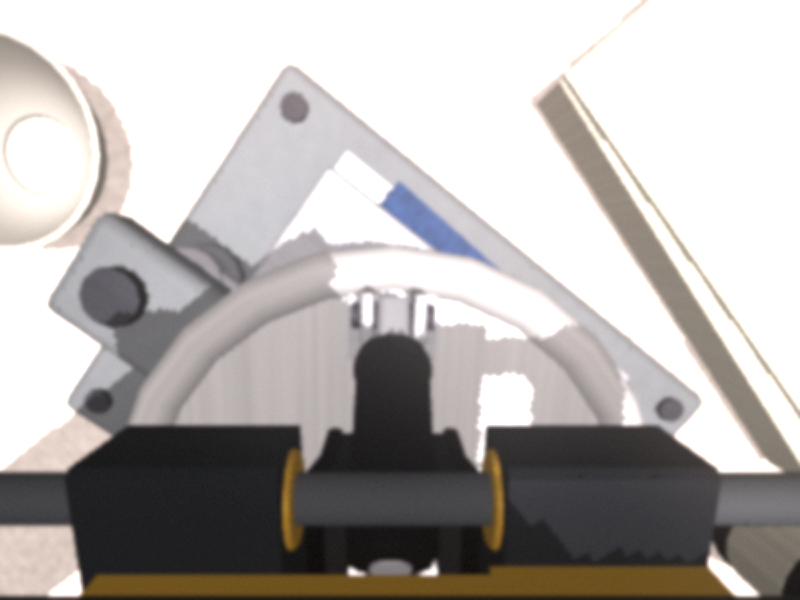

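Request:
apply_moves:
  steps: [0,-0.3,0,-0.32,0,0.5,-1,0,-0.3,0,-0.26,0,0.55,-1,0,0,0,-0.18,0,0.58,-1,0,0,0,-0.1,0,0.55,-1,0,0,0,-0.03,0,0.4,-1,0,0,0,0,0,0,-1]

```text
time: 20.4
tool_pos: [0.628, 0.0538, 0.1939]
orientation: [[0.61, 0.792, -0.001], [0.792, -0.61, -0.009], [-0.008, 0.005, -1.0]]
force: [0.7, 4.2, -1.0]
opening: 0.0213
```

```bash
python3 - <<'E'
from h import *
fold()
crop("wrist",60,0,460,300,2,"w19.png")
E
```

```text
t 20.40 in 0.0603 up 0.0065 tang -0.0002 L 0.0607 th 6.2 F r/t/z 3.7 2.0 -1.0 open 0.0213 [[0.61, 0.792, -0.001], [0.792, -0.61, -0.009], [-0.008, 0.005, -1.0]]
```

View pics/w19.png

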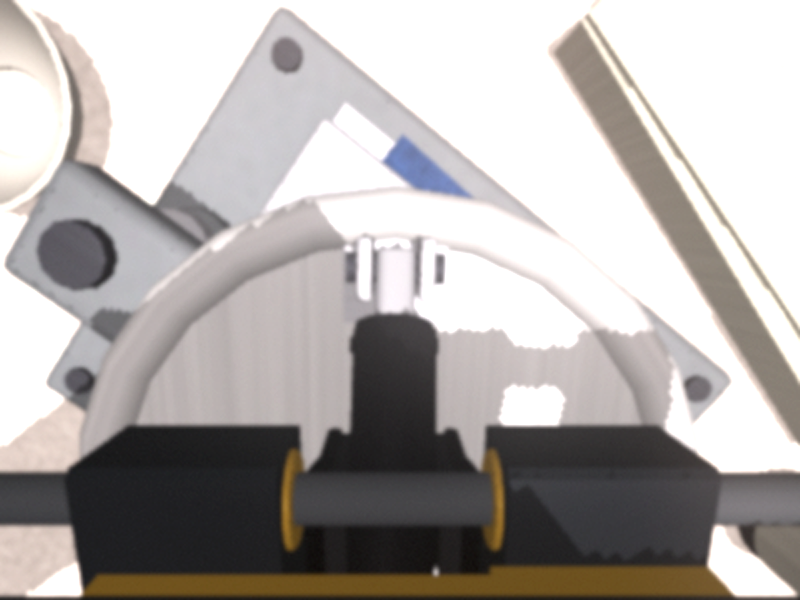

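Request:
apply_moves:
  steps: [0,0,0,0.05,0,0.35,-1,0,0,0,0.05,0,0.3,-1]

```text
time: 20.62
tool_pos: [0.6271, 0.0521, 0.1879]
orientation: [[0.612, 0.791, -0.005], [0.791, -0.612, -0.012], [-0.012, 0.004, -1.0]]
force: [-11.3, -1.7, 7.0]
opening: 0.021
```

```bash
python3 - <<'E'
from h import *
fold()
E
```

```text
t 20.62 in 0.0622 up 0.0005 tang -0.0005 L 0.0622 th 0.5 F r/t/z -8.4 7.7 7.0 open 0.0210 [[0.612, 0.791, -0.005], [0.791, -0.612, -0.012], [-0.012, 0.004, -1.0]]
```

Request:
apply_moves:
  steps: [0,0,0,0,0,-0.15,-0.3,0,0,0,0,0,0,-0.1,0,0,0,0,0,0,0.1,0,0,0,0,0,0,0.1,0,0,0,0,0,0,0.1]

```text
time: 21.03
tool_pos: [0.6277, 0.051, 0.1884]
orientation: [[0.612, 0.791, -0.004], [0.791, -0.612, -0.015], [-0.015, 0.006, -1.0]]
force: [0.0, -1.0, 0.8]
opening: 0.0446
```

```bash
python3 - <<'E'
from h import *
fold()
crop("wrist",60,0,460,300,2,"w20.png")
E
```

```text
t 21.03 in 0.0627 up 0.0010 tang -0.0017 L 0.0627 th 0.9 F r/t/z -0.8 -0.7 0.8 open 0.0446 [[0.612, 0.791, -0.004], [0.791, -0.612, -0.015], [-0.015, 0.006, -1.0]]
```

View pics/w20.png

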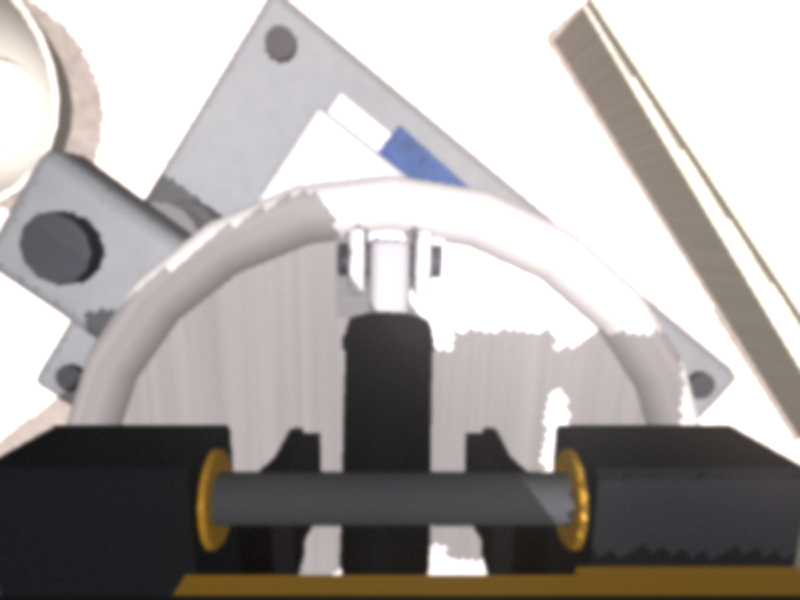

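Request:
apply_moves:
  steps: [0,0,0,0,0,-1,0.1,0,0,0,0,0,-1.5,0.1,0,0,0,0,0,-1.5,-0.5,0,0,0,0,0,-1,-1,0,0,0,0,0,0,-1,0,0,0,0,0,0,-1,0,0,0,0,0,0,-1]

```text
time: 21.67
tool_pos: [0.6284, 0.0516, 0.243]
orientation: [[0.612, 0.791, -0.003], [0.791, -0.612, -0.016], [-0.014, 0.007, -1.0]]
force: [0.1, -0.5, 0.6]
opening: 0.0224
```

```bash
python3 - <<'E'
from h import *
fold()
c=crop("wrist",60,0,460,300,2,"w21.png")
C=np.array([.6155,.0386,.2014]); r=np.array([np.cos(.891),np.sin(.891),0])
for th in (0,.15,.3):
  for L in(.015,.079): print(th,L,(proj(c,C+.08*r-L*np.cos(th)*r+[0,0,L*np.sin(th)])-[60,0])*2)
crop("scene",160,100,320,250,5,"s21.png")
E
```

```text
t 21.67 in 0.0617 up 0.0556 tang -0.0019 L 0.0831 th 42.0 F r/t/z -0.3 -0.4 0.6 open 0.0224 [[0.612, 0.791, -0.003], [0.791, -0.612, -0.016], [-0.014, 0.007, -1.0]]
0 0.015 [390.73751221 294.10859513]
0 0.079 [387.26279714 460.56634801]
0.15 0.015 [390.78201383 294.35712936]
0.15 0.079 [387.29331188 471.19903616]
0.3 0.015 [390.84677291 293.63542588]
0.3 0.079 [387.42646981 478.09584899]
```

View pics/w21.png

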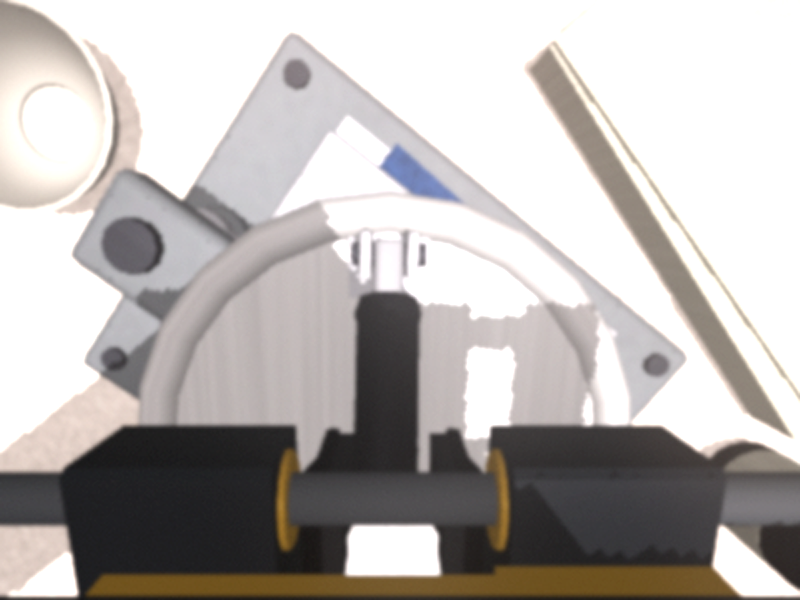

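View pics/s21.png

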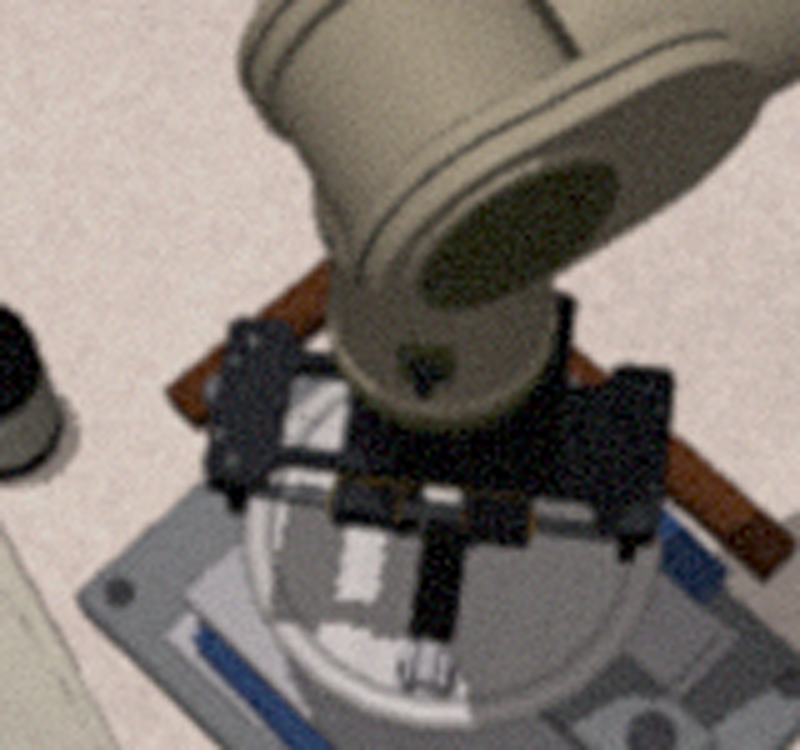

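Request:
apply_moves:
  steps: [0,0,0,0,0.1,0.9,-1,0,0,0,0,0,1.0,-1,0,0,0,0,0,0.5,-1,0,0,0,0,0,0,-1]

```text
time: 22.1
tool_pos: [0.6279, 0.0504, 0.214]
orientation: [[0.612, 0.791, -0.007], [0.791, -0.612, -0.016], [-0.017, 0.005, -1.0]]
force: [0.7, 1.0, 0.7]
opening: 0.0005
```

Request:
apply_moves:
  steps: [0,0,0,0,0,0.3,-1,0,0,0,0,0,0.3,-1]

```text
time: 22.27
tool_pos: [0.6298, 0.0488, 0.2113]
orientation: [[0.613, 0.79, -0.001], [0.79, -0.613, -0.017], [-0.014, 0.01, -1.0]]
force: [-3.6, -4.1, 28.7]
opening: 0.0005
```

Request:
apply_moves:
  steps: [0,0,0,0,0,-1,-1,0,0,0,0,0,-3,-1,0,0,0,0,0,-3.5,-1,0,0,0,0,0,-3.5,-1,0,0,0,-3.5,0,-1,-1,0,0,0,-3.5,0,0,-1,0,0,0,-3.5,0,0,-1,0,0,0,-3.5,0,0,-1,0,0,0,-2,0,0,-1,0,0,0,0,0,0,-1,0,0,0,0,0,0,-1]

```text
time: 23.18
tool_pos: [0.529, -0.0805, 0.3388]
orientation: [[0.612, 0.791, 0.002], [0.791, -0.611, -0.017], [-0.013, 0.012, -1.0]]
force: [1.5, 1.1, 0.2]
opening: 0.0007
```

```bash
python3 - <<'E'
from h import *
fold()
crop("wrist",0,0,512,384,1.5,"w22.png")
crop("scene",110,80,370,330,2.4,"s22.png")
E
```

```text
t 23.18 in 0.2270 up 0.1514 tang -0.0076 L 0.2729 th 33.7 F r/t/z 1.8 -0.4 0.2 open 0.0007 [[0.612, 0.791, 0.002], [0.791, -0.611, -0.017], [-0.013, 0.012, -1.0]]
```

View pics/w22.png

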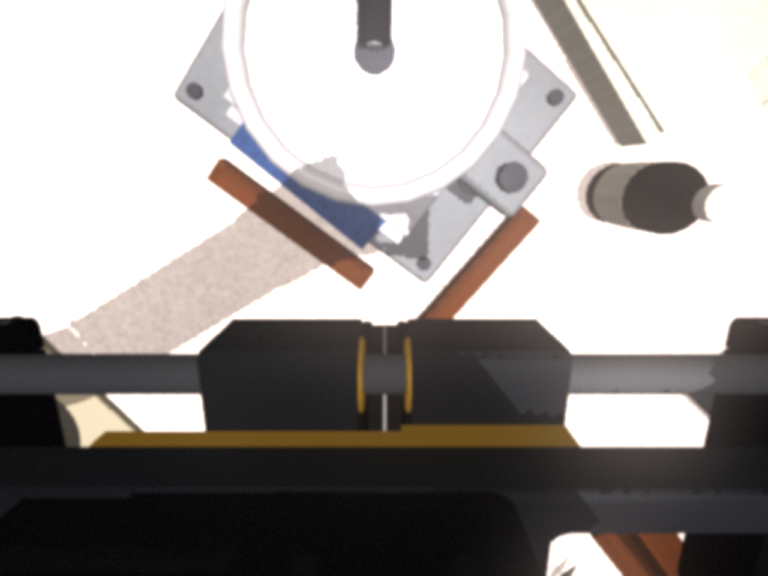

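View pics/s22.png

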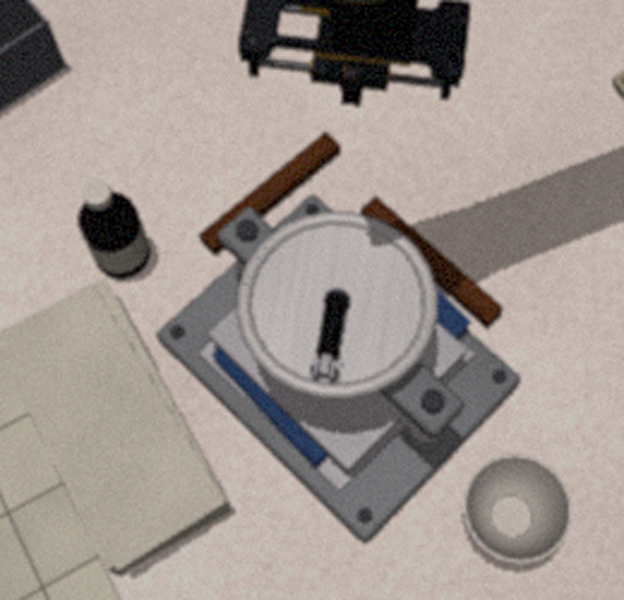

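```bash
python3 - <<'E'
from h import *
c=manip.camera("scene")
for z in (.2,.207):
  p=ray(c,110+326/2.4,80+368/2.4,z)-[.6155,.0386,0]; print(np.hypot(*p[:2]),np.arctan2(p[1],p[0]))
  p=ray(c,110+332/2.4,80+330/2.4,z)-[.6155,.0386,0]; print(np.hypot(*p[:2]),np.arctan2(p[1],p[0]))
E
```

```text
0.07589418871502562 0.9205687370184517
0.036206930714087926 0.9451560432972288
0.07820813387665712 0.9250537491400704
0.03880171344535314 0.9523970596422258
```

```bash
python3 - <<'E'
from workcell import manip
print(manip.sign_off()); 
E
```

```text
the job is handed in; nothing more can be done
None
```

I nipped the album and folded the grip flat again, then handed the job in at about 23 s. No verdict was reported.

**What I did**
- I swung the grip upright against its stop, then cranked about 4.7 rad clockwise. The cylinder slid to the edge of the pads on the first grasp, so I regrasped it. I regrasped once more for wrist range.
- The free push was about 6 to 6.5 N. It began to rise at about 4.0 rad and reached about 13 N, where I stopped. That is 6 to 7 N more than the free push, or roughly 0.7 rad past first contact, so an estimated 120 to 145 N on the album. I had no direct force reading.
- I released, folded the grip down, released again and pressed it flat with shut fingers. The arm is well clear of the press.

**Last checks**
- **Grip:** the shut fingers met its top at 0.2113 m. Flat should be about 0.212 m, so it is flat.
- **Wheel:** in the scene camera it stands at about 0.92 rad, against 0.89 rad when I stopped cranking. The difference is within reading error.
- **Other objects:** the bowl, ink bottle and both bars look unmoved. I checked this by eye only.

**What disagreed**
- **Wheel height:** my first estimate from the pictures was about 11 mm too low. The fingertips touched the wheel early, with 39 N on the fingers, and I corrected from that contact.
- **Final check press:** pressing on the folded grip peaked at 29 N.

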